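Clamp and warm the split candle moulds

ROBOT

A 6-joint arm with a two-finger parallel gripper is mounted at the origin on the work surface. World frame = base frame: x ahead of the robot, y to its left, z up, the work surface at z = 0. Lengths are in m, angles in rad, forces in N, time in s.
With the tool pointing down it reaches from about 0.35 to 0.775 m from the base axis. Payload 7.3 kg.
Tool frame: the origin (TCP) lies on the centre line of the jaws, within the pads' length; the fingertips stand ahead of it and the grasp point (between the pads) lies 11 mm behind it (robot.nose_length is the z of the fingertips in the tool frame, in m); z points along the fingers, y is the line along which they close (so a half turn about z gives the same grasp; the last joint's range is limited). The gripper opens to 92 mm and grips with 3 to 60 N. Pads are 19 mm wide; open, the fingers measure 130 mm over their backs; the gripper's body (75 mm by 190 mm) begins 47 mm behind the grasp point.
Start: joints at [-1.262, 0.342, 1.524, -0, 1.275, -0.146], TCP at [0.231, -0.472, 0.235] pointing down, gripper open.
Joint ranges: [-2.53, 2.53], [-0.77, 2.02], [0.04, 2.7], [-1, 4.14], [0.28, 2.66], [-3.11, 3.11]. Speed limits (rad/s): [2.57, 2.57, 3.14, 3.14, 3.14, 3.14].

INTERFACE

Orientations are given as [roll, pitch, yaw] about the fixed x, y, z axes, in that order (R = Rz(yaw) Ry(pitch) Rx(roll)).
In Python, from cell import robot, cams gives the robot as it stands. The module is installed in compiled form; this text tells all that it offers.
- The arm moves only by the tool carry_out, never from a script. Its argument "deltas" is a list of rows, each a list of 7 numbers: the shift along the tool's x, y, z in cm, then the turn, a rotation vector about the tool's x, y, z in rad, then the opening, from 0 (shut) to 1 (fully open). A call has exactly 8 rows; each row shifts and turns the commanded pose from where the row before left it, along the tool's axes as they then stand; what a row does not reach is not made up. A row lasts 1/12 s, in which the tool goes at most 41.7 mm and 7.16 degrees, less where a joint would pass 70% of its speed; a pose out of reach is approached as far as the arm can. A call is refused whole if a number of a shift passes 4.17 or a number of a turn 0.125, either way. A call with a gripper value outside its range is refused whole. The fingers move at their own pace and stop on an object; "force" is the grip in N (left out, the last holds). Time passes only in rows, so rows that do not move let the fingers close, or fill a call up. It gives the time, the measured TCP pose, the force, the opening and the grip force at its end, in the units of the state.
- robot.observe(): the state, without advancing time (a new reading comes with each control period).
- cams.read_camera(name): name is "side" or "top" or "wrist"; returns a dict with "image" (480x640x3 uint8, blue, green, red), "depth" (480x640 float32, m along the optical axis (not along the pixel's ray), 0 where there is no reading), "fx", "fy", "cx", "cy" (pixels), "D" ([k1, k2, p1, p2, k3] as OpenCV has them; the pictures are not rectified), "world_to_cam" (4x4, takes a point from world to camera coordinates). Camera axes: x right, y up, looking along -z (the intrinsics and any distortion apply to the point x, -y, -z); pixel columns grow to the right and rows downward; lengths in m; the calibration is good to about 2 mm. A picture is of the moment at which its call begins.
- robot.hand_in(): hands the job in; it is judged then, once.
The state is a dict: "time": time; "qpos": joint angles; "qvel": joint speeds; "joint_efforts": joint torques, N m; "tool_pos": TCP position; "tool_rot": TCP orientation; "contact_force": force on the tool from outside, world axes, zero at the start; "torque": the same for the moment, N m; "opening": finger opening in m; "grip_force": force on a finger pad.
Only numpy, scipy, OpenCV 4.12 (cv2) and the standard library are available. Lean on these libraries where they do the work, as an engineer would, in place of code of your own. Each camera call takes 0.05 s, during which the arm holds its last target. There are 200 camera calls.

TASK

Get the candle moulds ready for pouring: stand every aluminium split mould upright in the row on the warming bed, broad face to broad face so that the clamp presses their halves together, and fill any of the four places left over with plain wooden filler blocks. Then turn the tension knob until the sprung plate's pointer stands on the set mark, and only after that turn the thermostat up to its marker. Leave the jars, jugs and bottle where they are.

Things in the scene. Friction and masses are not known exactly. Their poses are not given: they have to be found in the camera images.
- clamp_bed: mould warming bed with a row clamp on top: a grey box fixed to the table, 200 (its x) x 365 (its y) x 50 mm tall. Origin on the table under the row's centre line; x points away from the robot, y along the row from the fixed stop to the knob, z up. The row has a bare aluminium floor 55 mm above the table between two side guides 12 mm higher than it, inner faces at x = +-34 mm
- stop_face (a point): foot of the fixed stop's face, at one end of the row: on the centre line at the floor's height (bed x = 0, y = -125, z = 55 mm); the stop is a steel block 76 mm wide, its top 115 mm above the table. From here to the slack pressure plate are 188 mm, for exactly four moulds or fillers, each with its 44 mm thickness along the row and its 60 mm width across it
- plate_face (a point): foot of the sprung pressure plate's face at the row's other end (bed y = +63 mm when slack), at the floor's height; the plate is 60 mm wide, its top 116 mm above the table. Behind it: the carriage (46 mm long, top 90 mm) and the gear housing (bed y = 154 to 206 mm, top 102 mm). The clamp travels 31 mm at most, so it only grips a row of four
- mould1: split aluminium candle mould, its halves pinned together: a block 60 mm (its x) x 44 mm (its y) x 70 mm tall with a 32 mm round cavity in its top and a fine seam line across the top and down the two narrow end faces; about 0.3 kg; origin at the centre of its underside, z up. Two to four are present; absent ones read None
- mould2: split aluminium candle mould, its halves pinned together: a block 60 mm (its x) x 44 mm (its y) x 70 mm tall with a 32 mm round cavity in its top and a fine seam line across the top and down the two narrow end faces; about 0.3 kg; origin at the centre of its underside, z up. Two to four are present; absent ones read None
- mould3: split aluminium candle mould, its halves pinned together: a block 60 mm (its x) x 44 mm (its y) x 70 mm tall with a 32 mm round cavity in its top and a fine seam line across the top and down the two narrow end faces; about 0.3 kg; origin at the centre of its underside, z up. Two to four are present; absent ones read None
- mould4: split aluminium candle mould, its halves pinned together: a block 60 mm (its x) x 44 mm (its y) x 70 mm tall with a 32 mm round cavity in its top and a fine seam line across the top and down the two narrow end faces; about 0.3 kg; origin at the centre of its underside, z up. Two to four are present; absent ones read None
- filler1: plain beech filler block of the same outside size as a mould, 60 mm (its x) x 44 mm (its y) x 70 mm tall, no cavity, about 0.14 kg; origin at the centre of its underside, z up. Both are always there; used only to make the row up to four
- filler2: plain beech filler block of the same outside size as a mould, 60 mm (its x) x 44 mm (its y) x 70 mm tall, no cavity, about 0.14 kg; origin at the centre of its underside, z up. Both are always there; used only to make the row up to four
- tension_knob (a joint): the tension knob, a black bar-grip knob with a vertical axis on the gear housing; bar 62 mm long, 16 thick, 30 high, its top 149 mm above the table. 0 = fully slack (as it starts), up to 6.28 rad, growing clockwise seen from above; at 0 the bar lies along the bed's x. Each rad drives the carriage 5 mm towards the stop; it stays where it is left. It takes 0.11 N m, rising to 0.17 at the mark
- tension_knob_grip (a point): on the tension knob's axis, 10 mm below the top of its bar, the height to grip (139 mm above the table)
- press_plate (a joint): deflection of the sprung pressure plate against its springs, in m: how far it has been pushed back towards the carriage, 0 free, 0.015 when the pointer stands on the set mark, 0.024 at most; 0.8 N per mm. The plate travels with the carriage until it meets the row, pushes the row up to the stop, and then the springs give
- tension_pointer (a point): black pointer blade that rides over the white scale on top of the carriage and is fixed to the pressure plate; it moves along the bed's +y as the springs give
- tension_mark (a point): the set mark: the one thick, long line among the fine 5 mm lines of the white scale on the carriage. It starts 15 mm from the pointer along the bed's +y and travels with the carriage; on the mark means the two level along the bed's y
- thermostat (a joint): the thermostat, a black bar-grip knob with a vertical axis on the white deck; bar 46 mm long, 16 thick, 30 high (top 87 mm above the table), a white line from its axis to the pointing end. 0 (off) to 4.712 rad, growing clockwise seen from above; at 0 the line points 135 degrees anticlockwise (seen from above) from the bed's x. 0.03 N m, stays where it is left; it starts near off
- thermostat_grip (a point): on the thermostat's axis, 9 mm below the top of its bar, the height to grip (78 mm above the table)
- thermostat_pointer (a point): pointing end of the thermostat, 36 mm from its axis, at the skirt
- set_marker (a joint): angle of the small dark steel arrow-shaped marker outside the thermostat's ring of ticks, which shows the wanted setting; the same scale and sense as joint thermostat. It is not to be moved and differs from start to start
- marker_tip (a point): point of the scale to which the marker points, 36 mm from the thermostat's axis
- jar1: black candle jar, 76 mm across, 88 mm tall, among the moulds; not part of the job; origin at the centre of its underside
- jar2: black candle jar like jar1; not part of the job
- wax_bottle: aluminium bottle, 84 mm across, 195 mm tall, behind the bed; not part of the job; origin at the centre of its underside
- measuring_jug: white plastic measuring jug, 100 mm across, 130 mm tall; not part of the job; origin at the centre of its underside
- pouring_pitcher: steel pouring pitcher, 100 mm across, 140 mm tall, behind the bed; not part of the job; origin at the centre of its underside
Things that resemble listed ones, but are neither listed nor needed, are in the scene too. What is shaped like the filler1 but orange, purple or turquoise is not meant.

How it is judged:
By the outcome, as a careful person would: the job done as asked, in the order asked, and still so for the second after the job is handed in, with the robot touching nothing.
Of mould1, mould2, mould3, mould4 only 2 to 4 are there at a start; the rules pass over those that are not, and their reading is None.
At some moment in a run one of mould1, mould2, mould3, mould4, filler1, filler2 may be knocked a few centimetres aside while the robot is not near it.
It also fails if it takes over 210 s, if anything falls off the work surface, if the arm or the gripper's body presses on something with over 40 N, if the wrist force passes 120 N, or if a joint passes its speed limit or range.

## Working session

There is one attempt and no reset: what is moved stays moved. The work goes in short steps, Python scripts to look and compute and a tool call to move; the robot and the scene stay as the last step left them, time stands still between calls to the robot, and variables do not carry over. Pictures are saved under pics/ and viewed, at most 14 in all, crops included, and the job is handed in when it is done.

Besides the shell and the picture viewer there is one more tool, called after ">>>" as name(argument=value, ...), one argument or row to a line, values as JSON. carry_out: Moves the arm, as the interface text tells. Its arguments: {"type":"object","properties":{"deltas":{"type":"array","items":{"type":"array","items":{"type":"number"}}},"force":{"type":"number"}},"required":["deltas"]}

```bash
mkdir -p pics
cat > h.py <<'E'
import numpy as np, cv2
from cell import robot, cams
from scipy.spatial.transform import Rotation as R
def cam(n):
    c=cams.read_camera(n); c['K']=np.array([[c['fx'],0,c['cx']],[0,c['fy'],c['cy']],[0,0,1.]]); c['D']=np.array(c['D'],float); c['W']=np.array(c['world_to_cam']); return c
def rays(c,uv):
    p=cv2.undistortPoints(np.array(uv,float).reshape(-1,1,2),c['K'],c['D']).reshape(-1,2)
    d=np.c_[p[:,0],-p[:,1],-np.ones(len(p))]
    Wi=np.linalg.inv(c['W']); return Wi[:3,3], d@Wi[:3,:3].T
def atz(c,uv,z):
    o,d=rays(c,uv); return o+d*((z-o[2])/d[:,2])[:,None]
def cloud(c):
    v,u=np.mgrid[0:480,0:640]; o,d=rays(c,np.c_[u.ravel(),v.ravel()])
    return (o+d*c['depth'].reshape(-1,1)).reshape(480,640,3)
def proj(c,P):
    q=(np.c_[P,np.ones(len(P))]@c['W'].T)[:,:3]*[1,-1,-1]
    return cv2.projectPoints(q,np.zeros(3),np.zeros(3),c['K'],c['D'])[0].reshape(-1,2)
E
python3 - <<'E'
from h import *
s=robot.observe(); print(s, robot.nose_length)
for n in('top','side','wrist'):
    c=cam(n); cv2.imwrite(f'pics/{n}0.png',c['image']); np.savez(f'{n}0.npz',**c)
    print(n,np.linalg.inv(c['W'])[:3,3].round(3),c['fx'],c['D'], (c['depth']>0).mean())
E
```

```text
{'time': 0.0, 'qpos': array([-1.26201211e+00,  3.42707662e-01,  1.52503502e+00, -6.65787386e-05,
        1.27542911e+00, -1.45983410e-01]), 'qvel': array([-0.00182664,  0.00047555,  0.00024809, -0.00088868,  0.00076359,
       -0.00199241]), 'joint_efforts': array([-9.92685818e-04, -4.31240129e+01, -2.44218224e+01,  7.17190979e-02,
        5.59310918e-02, -1.74656311e-04]), 'tool_pos': array([ 0.23049022, -0.47123521,  0.23404651]), 'tool_rot': array([-3.14002105e+00, -1.66722887e-04,  4.54786923e-01]), 'contact_force': array([ 0.2644719 , -0.01326023,  0.43134228]), 'torque': array([-0.03934763, -0.00353815,  0.04133765]), 'grip_force': 0.0, 'opening': 0.09163057439140505} 0.008
top [ 0.447 -0.042  1.043] 446.9319027292243 [-0.09956808  0.          0.          0.          0.        ] 0.9960188802083333
side [0.413 1.051 0.804] 481.93445457010915 [0.01271058 0.         0.         0.         0.        ] 0.9958984375
wrist [ 0.303 -0.437  0.385] 422.1279731186261 [-0.03390204  0.          0.          0.          0.        ] 0.9961979166666667
```

View pics/top0.png

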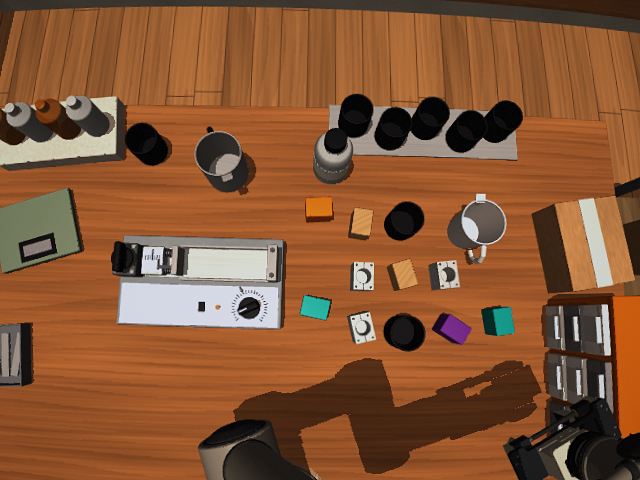

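View pics/side0.png

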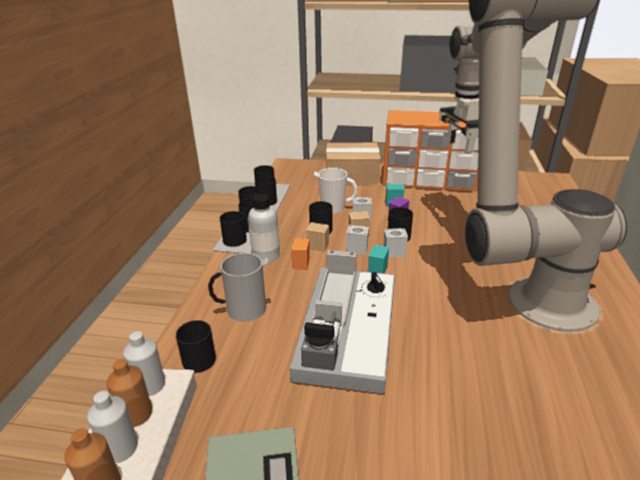

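The top view shows three upright moulds at (363,277), (361,327) and (446,275), and fillers at (361,222) and (403,274). The bed row runs from the stop at (272,262) to the knob at (122,258), and the thermostat is at (249,307). The side view agrees, so I need three moulds and one filler. Next I'll measure positions from the top camera and cross-check with the side camera.

Run:
```python
from h import *
C={}
for n in('top','side'):
    C[n]=dict(np.load(f'{n}0.npz'))
c=C['top'];P=cloud(c);P2=cloud(C['side']).reshape(-1,3)
items=dict(mA=(363,277),mB=(361,327),mC=(446,275),fA=(361,222),fB=(403,274),jar1=(404,220),jar2=(404,332),turq=(316,307),turq2=(498,320),pur=(452,329),orange=(319,209))
for k,(u,v) in items.items():
    w=P[v-28:v+29,u-28:u+29].reshape(-1,3); c0=np.median(P[v-12:v+13,u-12:u+13].reshape(-1,3),0)
    zt=np.percentile(w[:,2],95) if 'jar' in k else None
    m=(w[:,2]>.062)&(w[:,2]<.08) if 'jar' not in k else (w[:,2]>.08)
    q=w[m]; 
    if len(q)<10: print(k,'few',w[:,2].max()); continue
    r=cv2.minAreaRect((q[:,:2]*1000).astype(np.float32))
    side=P2[(np.hypot(*(P2[:,:2]-np.array(r[0])/1000).T)<.03)&(P2[:,2]>.04)]
    print(k,np.round(r[0],1),np.round(r[1],1),round(r[2],1),'z top',np.median(q[:,2]).round(4),'side',np.percentile(side[:,2],80).round(4) if len(side) else None,len(side))
# bed
w=P[225:340,105:295]
for name,lo,hi in(('deck/bed',.04,.053),('rails',.062,.072),('floor',.05,.058),('stop/plate',.108,.12),('knob',.14,.155)):
    m=(w[...,2]>lo)&(w[...,2]<hi); n,l,st,ce=cv2.connectedComponentsWithStats(m.astype(np.uint8))
    for i in range(1,n):
        if st[i,4]>25:
            q=w[l==i]; r=cv2.minAreaRect((q[:,:2]*1000).astype(np.float32)); print(name,st[i,4],np.round(r[0],1),np.round(r[1],1),round(r[2],1),np.median(q[:,2]).round(4))
big=cv2.resize(c['image'][225:340,105:385],None,fx=2.8,fy=2.8,interpolation=cv2.INTER_CUBIC);cv2.imwrite('pics/bed0.png',big)
```

```text
mA [ 523.3 -174. ] [44.6 59.8] 89.7 z top 0.0696 side 0.0691 262
mB [ 413.1 -189.4] [62.6 82.8] 6.7 z top 0.0694 side 0.0701 113
mC [ 530.5 -385.8] [60.7 90.3] 6.1 z top 0.0694 side 0.0696 63
fA [ 642.3 -191.9] [84.6 61.2] 82.6 z top 0.0697 side 0.0702 84
fB [ 528.3 -266.9] [60.1 44.4] 16.7 z top 0.0696 side 0.0699 209
jar1 [ 574.9 -161. ] [ 75.3 341. ] 34.6 z top 0.0874 side 0.0698 39
jar2 [ 404.2 -172.4] [264.4  73.7] 87.4 z top 0.0871 side 0.069 249
turq [453.2 -69.2] [60.2 44.2] 78.1 z top 0.0698 side 0.0706 224
turq2 [ 422.6 -459.8] [ 60.1 102. ] 5.2 z top 0.0694 side 0.0673 156
pur [ 408.6 -376.7] [60.8 44.8] 57.5 z top 0.0696 side 0.0702 135
orange [676.5 -74.7] [45.  60.1] 3.0 z top 0.0697 side 0.0705 209
deck/bed 8121 [506.1 186.2] [364.9 201.5] 89.5 0.0503
deck/bed 30 [579.  184.6] [ 3.3 62.4] 1.2 0.0505
deck/bed 28 [516.5 160.7] [ 6.7 39.4] 1.0 0.0509
rails 180 [582.  132.5] [190.3   4.6] 89.6 0.067
rails 27 [538.7 222.3] [ 1.9 41.8] 89.4 0.0658
rails 176 [509.6 131.2] [192.    4.1] 89.7 0.0672
floor 187 [594.6 315.8] [99.4 23.2] 88.8 0.0511
floor 355 [593.4 167.6] [ 28.1 198.5] 1.1 0.0513
floor 104 [594.6  36.3] [67.  21.5] 84.5 0.0512
floor 7128 [493.9 186.7] [361.9 174.4] 89.5 0.0524
floor 26 [560.6  10.2] [27.   6.6] 0.9 0.0518
floor 34 [549.9 256. ] [16.1 10.1] 5.6 0.0556
stop/plate 355 [545.2  23.5] [20.2 76.2] 89.4 0.1149
stop/plate 189 [546.2 226. ] [13.4 60.6] 88.8 0.1156
stop/plate 91 [547.  324.1] [42.2 17.2] 5.3 0.1182
knob 231 [547.9 337.2] [14.2 61.4] 88.3 0.1479
```

View pics/bed0.png

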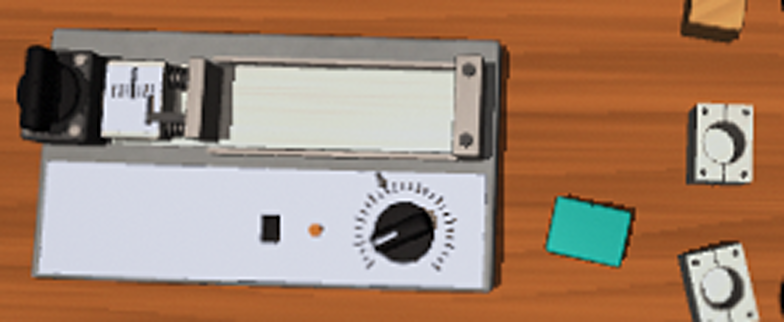

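The crop shows the empty row between the stop (465,105) and the plate (205,100), with the thermostat at (403,232), its line towards (375,240) and its marker at (380,180). Now refining the object poses.

```bash
cat >> h.py <<'E'
def blocks(c):
    P=cloud(c); z=P[...,2]; out=[]
    m=((z>.066)&(z<.073)&(P[...,1]<-.01)&(P[...,0]>.33)&(P[...,1]>-.5)).astype(np.uint8)
    m=cv2.morphologyEx(m,cv2.MORPH_CLOSE,np.ones((5,5),np.uint8))
    n,l,st,ce=cv2.connectedComponentsWithStats(m)
    for i in range(1,n):
        if st[i,4]<200: continue
        q=P[(l==i)&(z>.066)&(z<.073)]; mean=(q[:,:2].min(0)+q[:,:2].max(0))/2
        r=cv2.minAreaRect((q[:,:2]*1000).astype(np.float32)); (w,h),a=r[1],r[2]
        if h>w: a+=90
        a=(a+90)%180-90   # direction of long axis from world x
        hsv=cv2.cvtColor(c['image'],cv2.COLOR_BGR2HSV)[l==i].mean(0)
        out.append((np.round(r[0],1),np.round([w,h],1),round(a,1),hsv.astype(int),ce[i].astype(int)))
    return out
E
python3 - <<'E'
from h import *
c=dict(np.load('top0.npz'))
for b in blocks(c): print(*b)
P=cloud(c); z=P[...,2]; q=P[(z>.083)&(z<.09)&(P[...,1]<-.01)&(P[...,0]<.7)]
for k in((404,220),(404,332)):
    w=P[k[1]-25:k[1]+25,k[0]-25:k[0]+25].reshape(-1,3); w=w[(w[:,2]>.083)&(w[:,2]<.092)]; print(cv2.minEnclosingCircle((w[:,:2]*1000).astype(np.float32)))
E
```

```text
[676.3 -74.6] [44.5 60. ] -87.2 [ 14 229 209] [318 206]
[ 644.6 -172. ] [44.1 60. ] -8.1 [ 15 153 202] [361 221]
[ 528.3 -267. ] [60.2 44. ] 16.3 [ 15 154 203] [404 273]
[ 528.2 -364.3] [60.7 46.5] 6.5 [ 16  28 187] [447 274]
[ 523.3 -174. ] [44.6 59.8] -0.3 [ 29  17 198] [363 275]
[453.1 -69.1] [60.3 44. ] 78.7 [ 85 192 169] [314 307]
[ 425. -483.] [60.9 37. ] 2.3 [ 86 216 142] [501 321]
[ 411.1 -172.6] [59.1 44.5] 12.7 [ 37  13 200] [362 327]
[ 408.3 -376.7] [59.8 44.4] 57.3 [143 174 131] [454 328]
((651.45703125, -271.6637878417969), 38.6763916015625)
((401.03680419921875, -266.51361083984375), 38.428733825683594)
```

Three moulds and both fillers are located, and I'll start with mould C at (528,-364), long axis 6.5°, which needs yaw 96.5°. Translate first, then turn while descending.

>>> carry_out(
  deltas=[
    [3.93,0.43,0,0,0,0,1],
    [3.93,0.43,0,0,0,0,1],
    [3.93,0.43,0,0,0,0,1],
    [3.93,0.43,0,0,0,0,1],
    [3.93,0.43,0,0,0,0,1],
    [3.93,0.43,0,0,0,0,1],
    [3.93,0.43,0,0,0,0,1],
    [3.93,0.43,0,0,0,0,1],
  ],
)

```text
time: 0.82
tool_pos: [0.5298, -0.3633, 0.2344]
tool_rot: [-3.141, 0.0, 0.455]
contact_force: [0.5, -1.0, 0.5]
opening: 0.0916
grip_force: 0.0
```

>>> carry_out(
  deltas=[
    [0,0,0.7,0,0,-0.123,1],
    [0,0,0.7,0,0,-0.123,1],
    [0,0,0.7,0,0,-0.123,1],
    [0,0,0.7,0,0,-0.123,1],
    [0,0,0.7,0,0,-0.123,1],
    [0,0,0.7,0,0,-0.123,1],
    [0,0,0.7,0,0,-0.123,1],
    [0,0,0.7,0,0,-0.123,1],
  ],
)

```text
time: 1.48
tool_pos: [0.528, -0.3643, 0.1779]
tool_rot: [-3.141, -0.0, 1.445]
contact_force: [-0.3, 0.7, 0.1]
opening: 0.0917
grip_force: 0.0
```

>>> carry_out(
  deltas=[
    [0,0,0,0,0,-0.123,1],
    [0,0,0,0,0,-0.122,1],
    [0,0,0,0,0,0,1],
    [0,0,0,0,0,0,1],
    [0,0,0,0,0,0,1],
    [0,0,0,0,0,0,1],
    [0,0,0,0,0,0,1],
    [0,0,0,0,0,0,1],
  ],
)

```text
time: 2.15
tool_pos: [0.5282, -0.3644, 0.1788]
tool_rot: [3.142, 0.0, 1.683]
contact_force: [0.7, 0.7, -0.4]
opening: 0.092
grip_force: 0.0
```

Run:
```python
from h import *
s=robot.observe(); print(s['tool_pos'],s['tool_rot'],s['qpos'].round(3),s['time'])
c=cam('wrist'); cv2.imwrite('pics/w1.png',c['image'])
P=cloud(c); z=P[...,2]
m=((z>.066)&(z<.073)&(abs(P[...,0]-.528)<.06)&(abs(P[...,1]+.364)<.06))
q=P[m]; r=cv2.minAreaRect((q[:,:2]*1000).astype(np.float32)); print(r,m.sum(), np.median(q[:,2]))
for b in blocks(cam('top')): print(*b)
```

```text
[ 0.5282186  -0.36444918  0.17880008] [3.14150741e+00 1.68481773e-04 1.68276710e+00] [-0.723  0.601  1.256 -0.     1.285 -0.835] 2.15
((529.59716796875, -364.4031677246094), (60.29377365112305, 44.94312286376953), 6.75526762008667) 4399 0.07059982743512344
[676.4 -74.7] [44.6 60.1] -87.5 [ 14 227 222] [318 206]
[ 644.7 -172. ] [44.1 60.2] -7.4 [ 15 151 217] [361 221]
[ 528.7 -267.2] [60.3 45.3] 18.6 [ 15 151 218] [404 273]
[ 528.  -363.3] [60.7 45.5] 5.6 [ 16  29 121] [447 273]
[ 523.4 -174.1] [44.1 59.9] -0.7 [ 29  16 211] [363 275]
[453.2 -69.3] [60.  43.9] 78.3 [ 85 191 178] [314 307]
[ 411.1 -172.9] [59.1 44.8] 13.0 [ 29  16 182] [362 327]
```

View pics/w1.png

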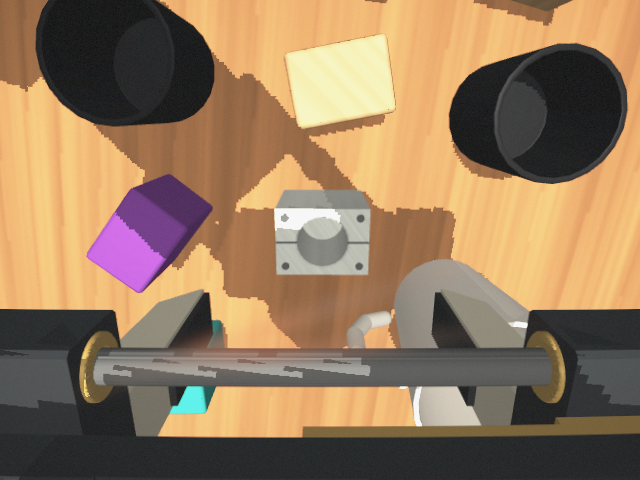

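The wrist view shows the mould upright under the tool at (322,240), seam and cavity visible, with the jug handle at (375,325) nearby. I'll check the jug clearance for the gripper's body.

Run:
```python
from h import *
for n in('top0',):
    c=dict(np.load(n+'.npz'));P=cloud(c).reshape(-1,3)
q=P[(abs(P[:,0]-.6)<.15)&(P[:,1]<-.36)&(P[:,1]>-.56)]
for lo,hi in((.03,.06),(.075,.09),(.09,.11),(.11,.125),(.122,.14)):
    w=q[(q[:,2]>lo)&(q[:,2]<hi)&(q[:,0]>.5)]
    print(lo,len(w),w.min(0).round(3) if len(w) else '',w.max(0).round(3) if len(w) else '')
w=q[(q[:,2]>.122)&(q[:,2]<.14)]; print(cv2.minEnclosingCircle((w[:,:2]*1000).astype(np.float32)))
w=q[(q[:,2]>.085)&(q[:,0]>.45)]; d=np.hypot(w[:,0]-.528,w[:,1]+.364); i=d.argsort()[:5]; print(w[i].round(3))
a=np.radians(6.5); t=(w[:,:2]-[.528,-.364])@np.array([[np.cos(a),-np.sin(a)],[np.sin(a),np.cos(a)]])
k=(abs(t[:,0])<.1)&(abs(t[:,1])<.045);print(k.sum(),w[k].round(3)[:10])
```

```text
0.03 476 [ 0.514 -0.47   0.03 ] [ 0.678 -0.365  0.06 ]
0.075 242 [ 0.553 -0.473  0.075] [ 0.68  -0.381  0.09 ]
0.09 374 [ 0.558 -0.475  0.09 ] [ 0.682 -0.38   0.11 ]
0.11 319 [ 0.569 -0.477  0.11 ] [ 0.69  -0.379  0.125]
0.122 372 [ 0.588 -0.478  0.122] [ 0.698 -0.378  0.134]
((642.9869384765625, -426.22576904296875), 55.31098556518555)
[[ 0.558 -0.427  0.089]
 [ 0.558 -0.428  0.092]
 [ 0.56  -0.427  0.094]
 [ 0.562 -0.426  0.092]
 [ 0.561 -0.427  0.089]]
135 [[ 0.63  -0.379  0.129]
 [ 0.63  -0.38   0.122]
 [ 0.628 -0.378  0.133]
 [ 0.63  -0.382  0.109]
 [ 0.628 -0.381  0.118]
 [ 0.627 -0.38   0.126]
 [ 0.626 -0.382  0.127]
 [ 0.63  -0.382  0.097]
 [ 0.629 -0.382  0.101]
 [ 0.628 -0.382  0.107]]
```

The gripper body's corner would foul the jug by a few mm. I'll offset the grasp 12 mm towards +y and 10 mm towards the robot, and let the closing jaws draw the mould in.

>>> carry_out(
  deltas=[
    [0.6,-0.45,0,0,0,0,1],
    [0.6,-0.45,0,0,0,0,1],
    [0,0,2.5,0,0,0,1],
    [0,0,3,0,0,0,1],
    [0,0,3,0,0,0,1],
    [0,0,3,0,0,0,1],
    [0,0,2,0,0,0,1],
    [0,0,0.8,0,0,0,1],
  ],
  force=30,
)

```text
time: 2.92
tool_pos: [0.5159, -0.3516, 0.0325]
tool_rot: [-3.138, -0.004, 1.684]
contact_force: [-0.5, 0.3, 0.1]
opening: 0.0915
grip_force: 0.0
```

>>> carry_out(
  deltas=[
    [0,0,0,0,0,0,0],
    [0,0,0,0,0,0,0],
    [0,0,0,0,0,0,0],
    [0,0,0,0,0,0,0],
    [0,0,0,0,0,0,0],
    [0,0,0,0,0,0,0],
    [0,0,0,0,0,0,0],
    [0,0,0,0,0,0,0],
  ],
  force=30,
)

```text
time: 3.58
tool_pos: [0.5193, -0.3542, 0.0376]
tool_rot: [3.138, 0.003, 1.684]
contact_force: [3.5, 1.3, 5.8]
opening: 0.0602
grip_force: 29.9
```

>>> carry_out(
  deltas=[
    [0,0,-2,0,0,0,0],
    [0,0,-4,0,0,0,0],
    [0,0,-4,0,0,0,0],
    [0,0,-4,0,0,0,0],
    [0,0,-1,0,0,0.122,0],
    [3.9,0,0,0,0,0,0],
    [3.9,0,0,0,0,0,0],
    [3.9,0,0,0,0,0,0],
  ],
)

```text
time: 4.25
tool_pos: [0.5176, -0.2354, 0.1852]
tool_rot: [-3.14, -0.001, 1.56]
contact_force: [1.2, 0.6, -3.2]
opening: 0.0601
grip_force: 29.9
```

>>> carry_out(
  deltas=[
    [3.84,0.28,0,0,0,0,0],
    [3.84,0.28,0,0,0,0,0],
    [3.84,0.28,0,0,0,0,0],
    [3.84,0.28,0,0,0,0,0],
    [3.84,0.28,0,0,0,0,0],
    [3.84,0.28,0,0,0,0,0],
    [3.84,0.28,0,0,0,0,0],
    [3.84,0.28,0,0,0,0,0],
  ],
)

```text
time: 4.92
tool_pos: [0.5431, 0.072, 0.1852]
tool_rot: [-3.14, 0.001, 1.562]
contact_force: [0.8, 0.6, -3.4]
opening: 0.0601
grip_force: 29.9
```

>>> carry_out(
  deltas=[
    [0,0,0,0,0,0,0],
    [0,0,0,0,0,0,0],
    [0,0,0,0,0,0,0],
    [0,0,0,0,0,0,0],
    [0,0,0,0,0,0,0],
    [0,0,0,0,0,0,0],
    [0,0,0,0,0,0,0],
    [0,0,0,0,0,0,0],
  ],
)

```text
time: 5.58
tool_pos: [0.5441, 0.0698, 0.1857]
tool_rot: [3.142, 0.0, 1.561]
contact_force: [0.3, 0.6, -3.2]
opening: 0.0598
grip_force: 29.9
```

```bash
cat >> h.py <<'E'
def held(c):
    s=robot.observe(); P=cloud(c); T=R.from_euler('xyz',s['tool_rot']).as_matrix(); q=(P.reshape(-1,3)-s['tool_pos'])@T
    m=(abs(q[:,0])<.05)&(abs(q[:,1])<.029)&(q[:,2]<-.02)&(q[:,2]>-.042)
    q=q[m]; print('held tool x range',np.percentile(q[:,0],[1,99]).round(4),'top z',np.median(q[:,2]).round(4),len(q))
E
python3 - <<'E'
from h import *
s=robot.observe(); print(s['tool_pos'],s['tool_rot'],s['time'])
c=cam('wrist'); cv2.imwrite('pics/w2.png',c['image']); held(c)
P=cloud(c).reshape(-1,3)
q=P[(P[:,2]>.112)&(P[:,2]<.118)&(abs(P[:,0]-.546)<.05)]
for lo,hi in((-.0,.05),(.2,.24)):
    w=q[(q[:,1]>lo)&(q[:,1]<hi)]; 
    if len(w)>10: print(cv2.minAreaRect((w[:,:2]*1000).astype(np.float32)),np.median(w[:,2]))
E
```

```text
[0.54414751 0.06977695 0.1857358 ] [3.14158876e+00 1.35165730e-04 1.56069243e+00] 5.5833
held tool x range [-0.0285  0.0105] top z -0.0315 9361
```

View pics/w2.png

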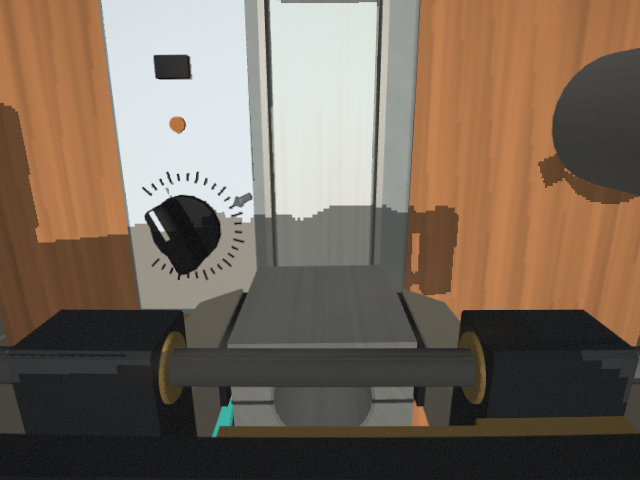

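The wrist view shows the mould held and the row lying ahead between the guides (x 268–378); the thermostat is at (180,230) with its marker at (240,200). The mould lines up with slot 1, so I'll lower it.

>>> carry_out(
  deltas=[
    [0,0.13,1.5,0,0,0,0],
    [0,0,2,0,0,0,0],
    [0,0,2,0,0,0,0],
    [0,0,1.5,0,0,0,0],
    [0,0,1,0,0,0,0],
    [0,0,0.6,0,0,0,0],
    [0,0,0.3,0,0,0,0],
    [0,0,0.2,0,0,0,0],
  ],
)

```text
time: 6.3
tool_pos: [0.5458, 0.0704, 0.0949]
tool_rot: [3.141, 0.0, 1.562]
contact_force: [-0.2, 0.0, -3.0]
opening: 0.0599
grip_force: 29.9
```

>>> carry_out(
  deltas=[
    [0,0,0.1,0,0,0,0],
    [0,0,0,0,0,0,0],
    [0,0,0,0,0,0,0],
    [0,0,0,0,0,0,0],
    [0,0,0,0,0,0,0.8],
    [0,0,0,0,0,0,0.9],
    [0,0,0,0,0,0,0.9],
    [0,0,0,0,0,0,0.9],
  ],
)

```text
time: 6.97
tool_pos: [0.5457, 0.0704, 0.0941]
tool_rot: [3.141, 0.0, 1.562]
contact_force: [0.3, -0.0, 0.1]
opening: 0.0808
grip_force: 0.0
```

>>> carry_out(
  deltas=[
    [0,0,-3,0,0,0,1],
    [0,0,-4,0,0,0,1],
    [0,0,-4,0,0,0,1],
    [-4.0,-0.33,0,0,0,0,1],
    [-4.0,-0.33,0,0,0,0,1],
    [-4.0,-0.33,0,0,0,0,1],
    [-4.0,-0.33,0,0,0,0,1],
    [-4.0,-0.33,0,0,0,0,1],
  ],
)

```text
time: 7.63
tool_pos: [0.5267, -0.1311, 0.2042]
tool_rot: [3.141, 0.0, 1.562]
contact_force: [0.7, 0.5, -0.5]
opening: 0.0918
grip_force: 0.0
```

>>> carry_out(
  deltas=[
    [-2.2,-0.33,0,0,0,0,1],
    [-2.2,0,0,0,0,0,1],
    [0,0,0,0,0,0,1],
    [0,0,0,0,0,0,1],
    [0,0,0,0,0,0,1],
    [0,0,0,0,0,0,1],
    [0,0,0,0,0,0,1],
    [0,0,0,0,0,0,1],
  ],
)

```text
time: 8.3
tool_pos: [0.5236, -0.1724, 0.2038]
tool_rot: [3.141, 0.0, 1.563]
contact_force: [-0.9, -0.1, 0.3]
opening: 0.0916
grip_force: 0.0
```

```bash
cat >> h.py <<'E'
def near(c,x,y,zt=.0695,r=.06):
    P=cloud(c); z=P[...,2]; m=(abs(z-zt)<.004)&(np.hypot(P[...,0]-x,P[...,1]-y)<r); q=P[m]
    if len(q)<20: print('none'); return
    (cx,cy),(w,h),a=cv2.minAreaRect((q[:,:2]*1000).astype(np.float32)); a=a+90 if h>w else a
    print('block',round(cx,1),round(cy,1),round(w,1),round(h,1),'long axis',round((a+90)%180-90,1),'z',np.median(q[:,2]).round(4))
E
python3 - <<'E'
from h import *
s=robot.observe(); print(s['tool_pos'],s['tool_rot'],s['time'])
near(cam('wrist'),.523,-.174)
t=cam('top')
for b in blocks(t): print(*b)
near(t,.5455,.058,.125,.05)
E
```

```text
[ 0.523591   -0.17238605  0.20382629] [3.14148578e+00 5.44875198e-05 1.56327614e+00] 8.3
block 524.1 -175.3 45.0 60.1 long axis -1.3 z 0.0706
[676.8 -74.7] [44.6 59.3] -84.7 [ 14 228 211] [318 206]
[453.4 -67.9] [57.1 44.1] 78.3 [ 85 191 172] [313 306]
[ 425.3 -482.3] [35.5 61.6] -0.3 [ 86 216 146] [501 320]
[ 408.6 -376.5] [61.2 44.4] 57.1 [144 174 132] [454 328]
block 546.3 59.8 60.8 43.7 long axis 1.5 z 0.1249
```

>>> carry_out(
  deltas=[
    [-0.25,0,2.5,0,0,0,1],
    [0,0,3.5,0,0,0,1],
    [0,0,3.5,0,0,0,1],
    [0,0,3,0,0,0,1],
    [0,0,2.5,0,0,0,1],
    [0,0,1.2,0,0,0,1],
    [0,0,0.4,0,0,0,1],
    [0,0,0,0,0,0,1],
  ],
)

```text
time: 9.07
tool_pos: [0.523, -0.1755, 0.0368]
tool_rot: [-3.14, -0.001, 1.562]
contact_force: [0.1, -1.1, 0.0]
opening: 0.0917
grip_force: 0.0
```

>>> carry_out(
  deltas=[
    [0,0,0,0,0,0,0],
    [0,0,0,0,0,0,0],
    [0,0,0,0,0,0,0],
    [0,0,0,0,0,0,0],
    [0,0,0,0,0,0,0],
    [0,0,0,0,0,0,0],
    [0,0,0,0,0,0,0],
    [0,0,0,0,0,0,0],
  ],
)

```text
time: 9.73
tool_pos: [0.5236, -0.176, 0.0383]
tool_rot: [3.141, 0.0, 1.562]
contact_force: [-1.8, 0.7, 5.9]
opening: 0.0602
grip_force: 29.9
```

>>> carry_out(
  deltas=[
    [0,0,-2.5,0,0,0,0],
    [0,0,-4,0,0,0,0],
    [0,0,-4,0,0,0,0],
    [0,0,-4,0,0,0,0],
    [3.9,0,0,0,0,0,0],
    [3.9,0,0,0,0,0,0],
    [3.9,0,0,0,0,0,0],
    [3.9,0,0,0,0,0,0],
  ],
)

```text
time: 10.4
tool_pos: [0.5241, -0.0184, 0.1824]
tool_rot: [-3.141, -0.0, 1.561]
contact_force: [1.0, -0.8, -3.2]
opening: 0.0597
grip_force: 29.9
```

>>> carry_out(
  deltas=[
    [3.2,0.5,0,0,0,0,0],
    [3.2,0.5,0,0,0,0,0],
    [3.2,0.5,0,0,0,0,0],
    [3.2,0.5,0,0,0,0,0],
    [0,0,0,0,0,0,0],
    [0,0,0,0,0,0,0],
    [0,0,0,0,0,0,0],
    [0,0,0,0,0,0,0],
  ],
)

```text
time: 11.07
tool_pos: [0.5457, 0.1069, 0.1823]
tool_rot: [-3.141, 0.0, 1.561]
contact_force: [0.1, 0.4, -1.7]
opening: 0.0602
grip_force: 29.9
```

Run:
```python
from h import *
s=robot.observe(); print(s['tool_pos'],s['tool_rot'],s['time'])
held(cam('wrist'))
t=cam('top')
for b in blocks(t): print(*b)
P=cloud(t); q=P[(abs(P[...,2]-.067)<.003)&(P[...,1]>.12)&(P[...,1]<.2)&(abs(P[...,0]-.546)<.06)]
print(np.histogram(q[:,0],20))
```

```text
[0.54567926 0.10690965 0.18232624] [-3.14069751e+00  4.72400626e-04  1.56076577e+00] 11.0667
held tool x range [-0.0206  0.0237] top z -0.032 15012
[676.6 -74.7] [44.2 59.9] -86.6 [ 14 227 223] [318 206]
[ 644.6 -171.7] [43.9 59.6] -7.5 [ 15 150 218] [361 221]
[ 528.3 -267.2] [60.  44.8] 17.0 [ 15 151 219] [404 273]
[453.1 -69.2] [59.9 44.1] 78.3 [ 85 190 184] [314 307]
[ 424.9 -482.8] [60.6 36. ] 3.0 [ 86 214 157] [501 320]
[ 411.4 -173. ] [59.  44.8] 12.8 [ 37  11 214] [362 327]
[ 408.6 -376.5] [60.5 44.4] 56.9 [143 173 143] [454 328]
(array([2, 1, 1, 0, 0, 0, 0, 0, 0, 0, 0, 0, 0, 0, 0, 0, 0, 0, 0, 4]), array([0.50918419, 0.50930063, 0.50941707, 0.50953351, 0.50964995,
       0.50976639, 0.50988283, 0.50999927, 0.51011571, 0.51023214,
       0.51034858, 0.51046502, 0.51058146, 0.5106979 , 0.51081434,
       0.51093078, 0.51104722, 0.51116366, 0.5112801 , 0.51139654,
       0.51151298]))
```

>>> carry_out(
  deltas=[
    [0,0,2,0,0,0,0],
    [0,0,2,0,0,0,0],
    [0,0,2,0,0,0,0],
    [0,0,1.2,0,0,0,0],
    [0,0,0.8,0,0,0,0],
    [0,0,0.5,0,0,0,0],
    [0,0,0.2,0,0,0,0],
    [0,0,0,0,0,0,0],
  ],
)

```text
time: 11.83
tool_pos: [0.5462, 0.1076, 0.0959]
tool_rot: [3.141, 0.0, 1.561]
contact_force: [-0.2, -0.1, -3.9]
opening: 0.0599
grip_force: 29.9
```

>>> carry_out(
  deltas=[
    [-0.2,0,0,0,0,0,0],
    [-0.2,0,0,0,0,0,0],
    [-0.2,0,0,0,0,0,0],
    [-0.1,0,0.1,0,0,0,0],
    [0,0,0,0,0,0,0],
    [0,0,0,0,0,0,0],
    [0,0,0,0,0,0,0],
    [0,0,0,0,0,0,0],
  ],
)

```text
time: 12.5
tool_pos: [0.5458, 0.1009, 0.0946]
tool_rot: [-3.141, 0.0, 1.562]
contact_force: [0.1, 0.7, -1.8]
opening: 0.0601
grip_force: 29.9
```

>>> carry_out(
  deltas=[
    [0,0,0,0,0,0,0.9],
    [0,0,0,0,0,0,0.9],
    [0,0,0,0,0,0,0.9],
    [0,0,0,0,0,0,0.9],
    [0,0,0,0,0,0,1],
    [0,0,-3,0,0,0,1],
    [0,0,-4,0,0,0,1],
    [0,0,-4,0,0,0,1],
  ],
)

```text
time: 13.17
tool_pos: [0.5451, 0.1009, 0.2052]
tool_rot: [-3.139, 0.0, 1.562]
contact_force: [1.7, 0.0, -0.9]
opening: 0.0914
grip_force: 0.0
```

>>> carry_out(
  deltas=[
    [-3.44,-1.65,0,0,0,0,1],
    [-3.44,-1.65,0,0,0,0,1],
    [-3.44,-1.65,0,0,0,0,1],
    [-3.44,-1.65,0,0,0,0,1],
    [-3.44,-1.65,0,0,0,0,1],
    [-3.44,-1.65,0,0,0,0,1],
    [-3.44,-1.65,0,0,0,0,1],
    [-3.44,-1.65,0,0,0,0,1],
  ],
)

```text
time: 13.83
tool_pos: [0.4104, -0.1745, 0.205]
tool_rot: [3.141, 0.001, 1.562]
contact_force: [-0.0, -0.6, -0.3]
opening: 0.0914
grip_force: 0.0
```

>>> carry_out(
  deltas=[
    [0,0,0,0,0,-0.117,1],
    [0,0,0,0,0,-0.117,1],
    [0,0,0,0,0,0,1],
    [0,0,0,0,0,0,1],
    [0,0,0,0,0,0,1],
    [0,0,0,0,0,0,1],
    [0,0,0,0,0,0,1],
    [0,0,0,0,0,0,1],
  ],
)

```text
time: 14.5
tool_pos: [0.4116, -0.1727, 0.2047]
tool_rot: [-3.142, 0.0, 1.796]
contact_force: [-0.0, -0.5, -0.0]
opening: 0.0922
grip_force: 0.0
```

Run:
```python
from h import *
s=robot.observe(); print(s['tool_pos'],s['tool_rot'],s['time'])
near(cam('wrist'),.4113,-.173)
t=cam('top')
for b in blocks(t): print(*b)
near(t,.5455,.08,.125,.08)
```

```text
[ 0.41156631 -0.17271746  0.20471013] [-3.14154576e+00  1.08276495e-04  1.79569891e+00] 14.5
block 415.7 -191.1 60.6 81.9 long axis -78.3 z 0.0706
[676.6 -74.7] [44.4 59.8] -86.8 [ 14 228 210] [318 206]
[ 644.5 -171.8] [43.9 60.1] -8.3 [ 15 153 204] [361 221]
[ 528.1 -266.5] [60.6 44.7] 15.0 [ 15 153 205] [404 273]
[453.1 -69.1] [59.9 44.2] 78.1 [ 85 192 171] [314 307]
[ 425.1 -482.5] [61.2 36.4] 1.6 [ 86 216 143] [501 321]
block 546.0 80.3 60.7 87.8 long axis -90.0 z 0.1251
```

>>> carry_out(
  deltas=[
    [0,0,2.5,0,0,0,1],
    [0,0,3.5,0,0,0,1],
    [0,0,3.5,0,0,0,1],
    [0,0,3,0,0,0,1],
    [0,0,2.5,0,0,0,1],
    [0,0,1.3,0,0,0,1],
    [0,0,0.4,0,0,0,1],
    [0,0,0,0,0,0,1],
  ],
)

```text
time: 15.27
tool_pos: [0.4111, -0.1728, 0.037]
tool_rot: [-3.14, -0.001, 1.796]
contact_force: [0.7, -0.6, 0.1]
opening: 0.0919
grip_force: 0.0
```

>>> carry_out(
  deltas=[
    [0,0,0,0,0,0,0],
    [0,0,0,0,0,0,0],
    [0,0,0,0,0,0,0],
    [0,0,0,0,0,0,0],
    [0,0,0,0,0,0,0],
    [0,0,0,0,0,0,0],
    [0,0,0,0,0,0,0],
    [0,0,0,0,0,0,0],
  ],
)

```text
time: 15.93
tool_pos: [0.4116, -0.1732, 0.0382]
tool_rot: [3.141, 0.001, 1.796]
contact_force: [-1.2, 0.5, 5.4]
opening: 0.0597
grip_force: 30.0
```

>>> carry_out(
  deltas=[
    [0,0,-2.5,0,0,0,0],
    [0,0,-4,0,0,0,0],
    [0,0,-4,0,0,0.117,0],
    [0,0,-4,0,0,0.117,0],
    [3.6,1.46,0,0,0,0,0],
    [3.6,1.46,0,0,0,0,0],
    [3.6,1.46,0,0,0,0,0],
    [3.6,1.46,0,0,0,0,0],
  ],
)

```text
time: 16.6
tool_pos: [0.4711, -0.0281, 0.1827]
tool_rot: [-3.141, 0.0, 1.561]
contact_force: [0.8, -1.2, -2.5]
opening: 0.0598
grip_force: 30.0
```

>>> carry_out(
  deltas=[
    [3.6,1.46,0,0,0,0,0],
    [3.6,1.46,0,0,0,0,0],
    [3.6,1.46,0,0,0,0,0],
    [3.6,1.46,0,0,0,0,0],
    [3.6,1.46,0,0,0,0,0],
    [0,0,0,0,0,0,0],
    [0,0,0,0,0,0,0],
    [0,0,0,0,0,0,0],
  ],
)

```text
time: 17.27
tool_pos: [0.545, 0.1497, 0.1818]
tool_rot: [-3.139, 0.001, 1.563]
contact_force: [-0.6, 0.0, -2.7]
opening: 0.0599
grip_force: 30.0
```

Run:
```python
from h import *
s=robot.observe(); print(s['tool_pos'],s['tool_rot'],s['time'])
held(cam('wrist'))
t=cam('top')
for b in blocks(t): print(*b)
near(t,.5455,.08,.125,.08)
P=cloud(t); q=P[(abs(P[...,2]-.115)<.003)&(P[...,1]>.205)&(P[...,1]<.24)&(abs(P[...,0]-.546)<.06)]; print(len(q),q[:,1].min() if len(q) else 0)
```

```text
[0.54498033 0.14965173 0.18182432] [-3.13949717e+00  7.85754373e-04  1.56264464e+00] 17.2667
held tool x range [-0.0212  0.0231] top z -0.0319 15167
[676.3 -74.7] [44.5 60.3] -87.9 [ 14 227 223] [318 206]
[ 644.9 -171.9] [44.1 60.4] -7.2 [ 15 151 217] [361 221]
[ 528.3 -267.2] [60.4 44.8] 14.9 [ 15 151 218] [404 273]
[453.1 -69.1] [60.1 44.1] 78.4 [ 85 190 184] [314 307]
[ 425.  -482.7] [61.  36.4] 1.9 [ 86 214 156] [501 320]
[ 408.4 -376.7] [61.1 44.4] 57.0 [143 173 142] [454 328]
block 546.0 80.4 60.4 88.2 long axis -89.2 z 0.1249
0 0
```

>>> carry_out(
  deltas=[
    [0,0.1,2,0,0,0,0],
    [0,0,2,0,0,0,0],
    [0,0,2,0,0,0,0],
    [0,0,1.2,0,0,0,0],
    [0,0,0.8,0,0,0,0],
    [0,0,0.5,0,0,0,0],
    [0,0,0.1,0,0,0,0],
    [0,0,0,0,0,0,0],
  ],
)

```text
time: 18.03
tool_pos: [0.547, 0.1493, 0.0971]
tool_rot: [3.141, 0.0, 1.561]
contact_force: [-0.2, -1.2, -2.8]
opening: 0.06
grip_force: 30.0
```

>>> carry_out(
  deltas=[
    [-0.2,0,0,0,0,0,0],
    [-0.2,0,0,0,0,0,0],
    [-0.2,0,0,0,0,0,0],
    [-0.1,0,0.1,0,0,0,0],
    [0,0,0,0,0,0,0],
    [0,0,0,0,0,0,0],
    [0,0,0,0,0,0,0],
    [0,0,0,0,0,0,0],
  ],
)

```text
time: 18.7
tool_pos: [0.5472, 0.1432, 0.0962]
tool_rot: [3.14, -0.001, 1.562]
contact_force: [-0.5, 6.0, -0.3]
opening: 0.06
grip_force: 30.0
```

>>> carry_out(
  deltas=[
    [0,0,0.1,0,0,0,0],
    [0,0,0.1,0,0,0,0],
    [0,0,0,0,0,0,0.9],
    [0,0,0,0,0,0,0.9],
    [0,0,0,0,0,0,0.9],
    [0,0,0,0,0,0,0.9],
    [0,0,-3,0,0,0,1],
    [0,0,-4,0,0,0,1],
  ],
)

```text
time: 19.37
tool_pos: [0.5444, 0.1421, 0.1612]
tool_rot: [-3.133, 0.002, 1.562]
contact_force: [0.7, 0.0, -0.1]
opening: 0.0901
grip_force: 0.0
```

Run:
```python
from h import *
s=robot.observe(); print(s['tool_pos'],s['tool_rot'],s['time'])
for n in('top0','side0'):
    P=cloud(dict(np.load(n+'.npz'))).reshape(-1,3)
    q=P[(P[:,0]>.54)&(P[:,0]<.78)&(P[:,1]>-.26)&(P[:,1]<-.05)&(P[:,2]>.088)]
    a=np.radians(-7.8); t=(q[:,:2]-[.6447,-.1718])@np.array([[np.cos(a),-np.sin(a)],[np.sin(a),np.cos(a)]])
    print(n,len(q),q.min(0).round(3),q.max(0).round(3)); d=np.maximum(abs(t[:,0])-.095,abs(t[:,1])-.0375); i=d.argsort()[:4]; print(d[i],q[i].round(3))
```

```text
[0.54442037 0.14206144 0.16117405] [-3.13335343e+00  1.56736991e-03  1.56151674e+00] 19.3667
top0 922 [ 0.617 -0.257  0.088] [ 0.78  -0.062  0.198]
[0.0160654  0.01670639 0.01674331 0.01708791] [[ 0.76  -0.134  0.097]
 [ 0.761 -0.133  0.104]
 [ 0.763 -0.134  0.118]
 [ 0.761 -0.133  0.129]]
side0 461 [ 0.617 -0.253  0.088] [ 0.78  -0.059  0.197]
[0.01794189 0.0185404  0.02666369 0.02799822] [[ 0.653 -0.229  0.088]
 [ 0.676 -0.233  0.092]
 [ 0.767 -0.124  0.149]
 [ 0.681 -0.243  0.089]]
```

>>> carry_out(
  deltas=[
    [0,0,-4,0,0,0,1],
    [-3.9,1.25,0,0,0,0,1],
    [-3.9,1.25,0,0,0,0,1],
    [-3.9,1.25,0,0,0,0,1],
    [-3.9,1.25,0,0,0,0,1],
    [-3.9,1.25,0,0,0,0,1],
    [-3.9,1.25,0,0,0,0,1],
    [-3.9,1.25,0,0,0,0,1],
  ],
)

```text
time: 20.03
tool_pos: [0.6318, -0.1334, 0.2038]
tool_rot: [-3.142, 0.0, 1.561]
contact_force: [1.2, 0.6, 0.6]
opening: 0.0918
grip_force: 0.0
```

>>> carry_out(
  deltas=[
    [-3.9,1.25,0,0,0,0,1],
    [0,0,0,0,0,0.064,1],
    [0,0,0,0,0,0.064,1],
    [0,0,0,0,0,0,1],
    [0,0,0,0,0,0,1],
    [0,0,0,0,0,0,1],
    [0,0,0,0,0,0,1],
    [0,0,0,0,0,0,1],
  ],
)

```text
time: 20.7
tool_pos: [0.6439, -0.1696, 0.204]
tool_rot: [3.141, 0.0, 1.435]
contact_force: [-0.9, -0.7, -0.5]
opening: 0.0918
grip_force: 0.0
```

Run:
```python
from h import *
s=robot.observe(); print(s['tool_pos'],s['tool_rot'],s['time'])
near(cam('wrist'),.6447,-.172,r=.045)
t=cam('top')
for b in blocks(t): print(*b)
near(t,.5455,.1,.125,.1)
P=cloud(t); q=P[(abs(P[...,2]-.115)<.003)&(P[...,1]>.205)&(P[...,1]<.24)&(abs(P[...,0]-.546)<.06)]; print(len(q),q[:,1].min() if len(q) else 0)
```

```text
[ 0.64387617 -0.1696313   0.20395127] [3.14137121e+00 2.04360620e-04 1.43540221e+00] 20.7
block 645.5 -172.3 43.9 60.1 long axis -8.0 z 0.0705
[676.2 -73.8] [44.5 58.6] -88.6 [ 14 227 212] [317 206]
[ 424.5 -483.4] [60.2 37.6] 4.5 [ 86 216 146] [500 320]
[ 408.7 -376.5] [60.4 44.6] 55.9 [143 174 132] [454 328]
block 546.5 99.9 131.5 61.3 long axis 89.8 z 0.1249
144 0.21929382926992955
```

>>> carry_out(
  deltas=[
    [-0.25,0.1,2.5,0,0,0,1],
    [0,0,3.5,0,0,0,1],
    [0,0,3.5,0,0,0,1],
    [0,0,3,0,0,0,1],
    [0,0,2.5,0,0,0,1],
    [0,0,1.2,0,0,0,1],
    [0,0,0.4,0,0,0,1],
    [0,0,0,0,0,0,1],
  ],
)

```text
time: 21.47
tool_pos: [0.6445, -0.1727, 0.0374]
tool_rot: [-3.141, -0.0, 1.434]
contact_force: [0.1, 0.1, -0.5]
opening: 0.0916
grip_force: 0.0
```

>>> carry_out(
  deltas=[
    [0,0,0,0,0,0,0],
    [0,0,0,0,0,0,0],
    [0,0,0,0,0,0,0],
    [0,0,0,0,0,0,0],
    [0,0,0,0,0,0,0],
    [0,0,0,0,0,0,0],
    [0,0,0,0,0,0,0],
    [0,0,0,0,0,0,0],
  ],
)

```text
time: 22.13
tool_pos: [0.6448, -0.1729, 0.0384]
tool_rot: [3.141, 0.0, 1.434]
contact_force: [-0.6, -0.7, 5.1]
opening: 0.0597
grip_force: 30.0
```

>>> carry_out(
  deltas=[
    [0,0,-2.5,0,0,0,0],
    [0,0,-4,0,0,0,0],
    [0,0,-4,0,0,-0.064,0],
    [0,0,-4,0,0,-0.064,0],
    [3.65,-1.01,0,0,0,0,0],
    [3.65,-1.01,0,0,0,0,0],
    [3.65,-1.01,0,0,0,0,0],
    [3.65,-1.01,0,0,0,0,0],
  ],
)

```text
time: 22.8
tool_pos: [0.6044, -0.0251, 0.1823]
tool_rot: [-3.141, -0.0, 1.561]
contact_force: [0.5, 1.1, -1.8]
opening: 0.0599
grip_force: 30.0
```

>>> carry_out(
  deltas=[
    [3.65,-1.01,0,0,0,0,0],
    [3.65,-1.01,0,0,0,0,0],
    [3.65,-1.01,0,0,0,0,0],
    [3.65,-1.01,0,0,0,0,0],
    [3.65,-1.01,0,0,0,0,0],
    [3.65,-1.01,0,0,0,0,0],
    [0,0,0,0,0,0,0],
    [0,0,0,0,0,0,0],
  ],
)

```text
time: 23.47
tool_pos: [0.5458, 0.1951, 0.1822]
tool_rot: [-3.141, 0.0, 1.566]
contact_force: [0.3, -0.6, -1.6]
opening: 0.0603
grip_force: 30.0
```

>>> carry_out(
  deltas=[
    [0,0,0,0,0,0,0],
    [0,0,0,0,0,0,0],
    [0,0,0,0,0,0,0],
    [0,0,0,0,0,0,0],
    [0,0,0,0,0,0,0],
    [0,0,0,0,0,0,0],
    [0,0,0,0,0,0,0],
    [0,0,0,0,0,0,0],
  ],
)

```text
time: 24.13
tool_pos: [0.5469, 0.193, 0.1827]
tool_rot: [3.142, 0.0, 1.562]
contact_force: [-0.6, -0.3, -0.6]
opening: 0.0602
grip_force: 30.0
```

Run:
```python
from h import *
s=robot.observe(); print(s['tool_pos'],s['tool_rot'],s['time'])
c=cam('wrist'); held(c); cv2.imwrite('pics/w3.png',c['image'])
P=cloud(c).reshape(-1,3); q=P[(abs(P[:,2]-.1155)<.002)&(P[:,1]>.2)&(P[:,1]<.26)&(abs(P[:,0]-.546)<.03)]
print(len(q), np.percentile(q[:,1],[1,99]) if len(q) else '')
```

```text
[0.54685063 0.1929549  0.1826858 ] [3.14158724e+00 8.15477363e-05 1.56151661e+00] 24.1333
held tool x range [-0.0203  0.0224] top z -0.032 15923
2338 [0.22125661 0.23284366]
```

View pics/w3.png

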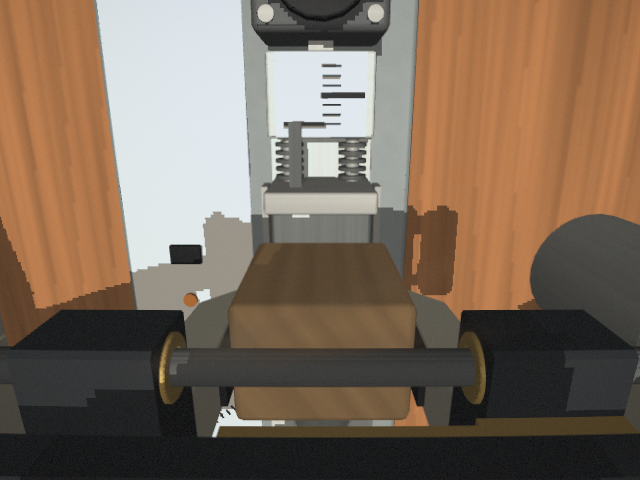

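The wrist view shows the filler held, with the plate (320,200), pointer tip (300,125) and set mark (343,95) ahead. The filler has about 5 mm clearance each side, so I'll lower it.

>>> carry_out(
  deltas=[
    [0,0,2,0,0,0,0],
    [0,0,2,0,0,0,0],
    [0,0,2,0,0,0,0],
    [0,0,1.2,0,0,0,0],
    [0,0,0.8,0,0,0,0],
    [0,0,0.5,0,0,0,0],
    [0,0,0.2,0,0,0,0],
    [0,0,0.1,0,0,0,0],
  ],
)

```text
time: 24.85
tool_pos: [0.5471, 0.1932, 0.095]
tool_rot: [3.141, -0.0, 1.562]
contact_force: [0.9, 1.1, -1.3]
opening: 0.0601
grip_force: 30.0
```

>>> carry_out(
  deltas=[
    [-0.2,0,0,0,0,0,0],
    [-0.2,0,0.1,0,0,0,0],
    [-0.1,0,0.1,0,0,0,0],
    [0,0,0,0,0,0,0.9],
    [0,0,0,0,0,0,0.9],
    [0,0,0,0,0,0,0.9],
    [0,0,0,0,0,0,0.9],
    [0,0,0,0,0,0,1],
  ],
)

```text
time: 25.52
tool_pos: [0.5468, 0.1882, 0.0928]
tool_rot: [3.141, 0.0, 1.562]
contact_force: [0.7, 0.6, -0.2]
opening: 0.0851
grip_force: 0.0
```

>>> carry_out(
  deltas=[
    [0,0,-4,0,0,0,1],
    [0,0,-4,0,0,0,1],
    [0,0,-4,0,0,0,1],
    [3.72,0,0,0,0,0,1],
    [3.72,0,0,0,0,0,1],
    [3.72,0,0,0,0,0,1],
    [3.72,0,0,0,0,0,1],
    [0,0,0,0,0,-0.121,1],
  ],
)

```text
time: 26.18
tool_pos: [0.5469, 0.3432, 0.2123]
tool_rot: [3.141, -0.003, 1.685]
contact_force: [-0.4, -0.5, 0.1]
opening: 0.0922
grip_force: 0.0
```

>>> carry_out(
  deltas=[
    [0,0,0,0,0,-0.121,1],
    [0,0,0,0,0,-0.121,1],
    [0,0,0,0,0,-0.121,1],
    [0,0,0,0,0,-0.121,1],
    [0,0,0,0,0,-0.121,1],
    [0,0,0,0,0,-0.121,1],
    [0,0,0,0,0,-0.121,1],
    [0,0,0,0,0,-0.121,1],
  ],
)

```text
time: 26.85
tool_pos: [0.548, 0.3369, 0.2125]
tool_rot: [-3.141, -0.0, 2.657]
contact_force: [-0.0, -0.1, 1.6]
opening: 0.0923
grip_force: 0.0
```

>>> carry_out(
  deltas=[
    [0,0,0,0,0,-0.121,1],
    [0,0,0,0,0,-0.121,1],
    [0,0,0,0,0,-0.121,1],
    [0,0,0,0,0,-0.121,1],
    [0,0,0,0,0,0,1],
    [0,0,0,0,0,0,1],
    [0,0,0,0,0,0,1],
    [0,0,0,0,0,0,1],
  ],
)

```text
time: 27.52
tool_pos: [0.5481, 0.3369, 0.2126]
tool_rot: [-3.141, -0.0, 3.132]
contact_force: [-0.4, -0.7, -0.3]
opening: 0.0918
grip_force: 0.0
```

Run:
```python
from h import *
s=robot.observe(); print(s['tool_pos'],s['tool_rot'],s['qpos'].round(2),s['time'])
c=cam('wrist'); cv2.imwrite('pics/w4.png',c['image'])
near(c,.548,.337,.148,.05)
t=cam('top'); near(t,.546,.12,.125,.12); 
for b in blocks(t): print(*b)
```

```text
[0.54806398 0.33694967 0.21264466] [-3.14149714e+00 -2.13696338e-05  3.13239889e+00] [ 0.43  0.58  1.2  -0.    1.36 -1.13] 27.5167
block 548.0 337.3 16.0 61.4 long axis -0.5 z 0.1488
block 546.7 122.8 177.6 61.2 long axis 89.6 z 0.1249
[676.5 -74.6] [44.5 59.2] -85.4 [ 14 228 215] [318 206]
[ 528.3 -267. ] [60.2 44.6] 16.6 [ 15 153 209] [404 273]
[453.  -69.1] [60.2 43.9] 78.4 [ 85 192 175] [314 307]
[ 425.2 -482.4] [61.4 36.8] 0.2 [ 86 216 147] [501 320]
[ 408.4 -376.7] [60.5 44. ] 57.3 [143 174 134] [454 328]
```

View pics/w4.png

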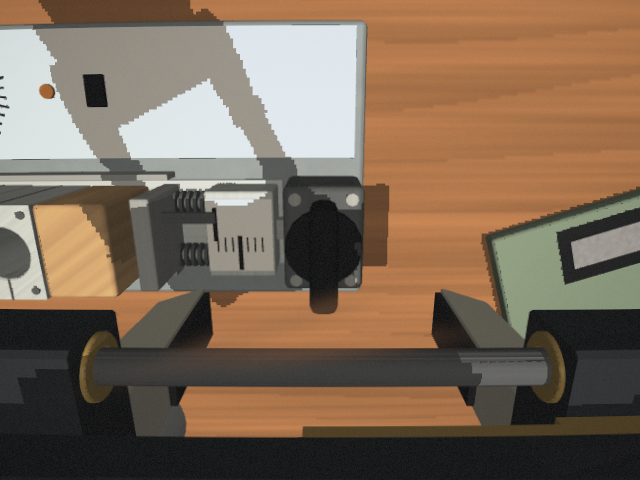

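The wrist view shows the knob bar centred at (322,255), the pointer at (215,215), the thick mark at (240,250), and the row flush. Gripping the knob and turning clockwise.

>>> carry_out(
  deltas=[
    [0,0,2,0,0,0,1],
    [0,0,2.5,0,0,0,1],
    [0,0,2,0,0,0,1],
    [0,0,1.4,0,0,0,1],
    [0,0,0.5,0,0,0,1],
    [0,0,0,0,0,0,0.6],
    [0,0,0,0,0,0,0.3],
    [0,0,0,0,0,0,0],
  ],
  force=40,
)

```text
time: 28.28
tool_pos: [0.5488, 0.3372, 0.1301]
tool_rot: [3.141, 0.002, 3.135]
contact_force: [-0.7, -0.2, -0.1]
opening: 0.0766
grip_force: 0.0
```

>>> carry_out(
  deltas=[
    [0,0,0,0,0,0,0],
    [0,0,0,0,0,0,0],
    [0,0,0,0,0,0,0],
    [0,0,0,0,0,0,0],
    [0,0,0,0,0,0,0],
    [0,0,0,0,0,0,0],
    [0,0,0,0,0,0,0],
    [0,0,0,0,0,0,0],
  ],
)

```text
time: 28.95
tool_pos: [0.5481, 0.3369, 0.1286]
tool_rot: [-3.141, -0.0, 3.135]
contact_force: [0.4, 0.1, -0.9]
opening: 0.0228
grip_force: 0.0
```

>>> carry_out(
  deltas=[
    [0,0,0,0,0,0,0],
    [0,0,0,0,0,0,0],
    [0,0,0,0,0,0,0],
    [0,0,0,0,0,0,0],
    [0,0,0,0,0,0,0],
    [0,0,0,0,0,0.06,0],
    [0,0,0,0,0,0.1,0],
    [0,0,0,0,0,0.1,0],
  ],
)

```text
time: 29.62
tool_pos: [0.5481, 0.3375, 0.1287]
tool_rot: [3.141, 0.0, 2.871]
contact_force: [0.7, 4.2, -2.0]
opening: 0.0159
grip_force: 40.0
```

>>> carry_out(
  deltas=[
    [0,0,0,0,0,0.12,0],
    [0,0,0,0,0,0.12,0],
    [0,0,0,0,0,0.12,0],
    [0,0,0,0,0,0.12,0],
    [0,0,0,0,0,0.12,0],
    [0,0,0,0,0,0.12,0],
    [0,0,0,0,0,0.12,0],
    [0,0,0,0,0,0.12,0],
  ],
)

```text
time: 30.28
tool_pos: [0.5477, 0.337, 0.1287]
tool_rot: [-3.141, -0.0, 1.909]
contact_force: [-2.5, 2.2, -0.1]
opening: 0.0161
grip_force: 40.0
```

>>> carry_out(
  deltas=[
    [0,0,0,0,0,0.12,0],
    [0,0,0,0,0,0.12,0],
    [0,0,0,0,0,0.12,0],
    [0,0,0,0,0,0.12,0],
    [0,0,0,0,0,0.12,0],
    [0,0,0,0,0,0.12,0],
    [0,0,0,0,0,0.12,0],
    [0,0,0,0,0,0.12,0],
  ],
)

```text
time: 30.95
tool_pos: [0.5471, 0.3371, 0.1287]
tool_rot: [-3.14, 0.001, 0.949]
contact_force: [-4.4, 2.6, 1.7]
opening: 0.0161
grip_force: 40.0
```

```bash
cat >> h.py <<'E'
def row(t):
    P=cloud(t); m=lambda z,a,b:P[(abs(P[...,2]-z)<.003)&(P[...,1]>a)&(P[...,1]<b)&(abs(P[...,0]-.546)<.02)]
    for n,z,a,b in(('row',.125,.02,.215),('plate',.1155,.19,.24),('carriage',.09,.2,.31)):
        q=m(z,a,b); print(n,len(q),np.percentile(q[:,1],[2,98]).round(4) if len(q)>5 else '')
E
python3 - <<'E'
from h import *
s=robot.observe(); print(s['tool_pos'],s['tool_rot'],s['qpos'].round(2),s['opening'],s['grip_force'],s['torque'])
row(cam('top')); row(cam('side'))
E
```

```text
[0.54705592 0.33710992 0.12866671] [-3.14007426e+00  1.38050838e-03  9.49490506e-01] [0.43 0.65 1.31 0.   1.18 1.05] 0.016057233923307507 40.00370264053345 [0.50340542 0.56923378 0.16370632]
row 998 [0.0365 0.2086]
plate 74 [0.2132 0.2218]
carriage 304 [0.248  0.2917]
row 80 [0.0358 0.0963]
plate 0 
carriage 7 [0.2868 0.2966]
```

>>> carry_out(
  deltas=[
    [0,0,0,0,0,0.12,0],
    [0,0,0,0,0,0.12,0],
    [0,0,0,0,0,0.12,0],
    [0,0,0,0,0,0.12,0],
    [0,0,0,0,0,0.12,0],
    [0,0,0,0,0,0.12,0],
    [0,0,0,0,0,0.12,0],
    [0,0,0,0,0,0.12,0],
  ],
)

```text
time: 31.72
tool_pos: [0.5468, 0.3377, 0.1287]
tool_rot: [-3.141, 0.002, -0.006]
contact_force: [-5.5, 5.4, 1.6]
opening: 0.016
grip_force: 40.0
```

>>> carry_out(
  deltas=[
    [0,0,0,0,0,0.12,0],
    [0,0,0,0,0,0.12,0],
    [0,0,0,0,0,0.12,0],
    [0,0,0,0,0,0.12,0],
    [0,0,0,0,0,0.12,0],
    [0,0,0,0,0,0.12,0],
    [0,0,0,0,0,0.1,0],
    [0,0,0,0,0,0,0],
  ],
)

```text
time: 32.38
tool_pos: [0.547, 0.3381, 0.1287]
tool_rot: [3.141, 0.002, -0.826]
contact_force: [-4.8, 7.1, 1.0]
opening: 0.0155
grip_force: 40.0
```

>>> carry_out(
  deltas=[
    [0,0,0,0,0,0,0.5],
    [0,0,0,0,0,0,1],
    [0,0,0,0,0,0,1],
    [0,0,0,0,0,0,1],
    [0,0,-1,0,0,0,1],
    [0,0,-2,0,0,0,1],
    [0,0,-2,0,0,0,1],
    [0,0,0,0,0,0,1],
  ],
)

```text
time: 33.05
tool_pos: [0.5502, 0.3376, 0.1839]
tool_rot: [-3.134, -0.003, -0.825]
contact_force: [1.7, 0.3, 0.3]
opening: 0.0646
grip_force: 0.0
```

Run:
```python
from h import *
s=robot.observe(); print(s['tool_pos'],s['tool_rot'],s['qpos'].round(2))
t=cam('top');row(t); near(t,.548,.337,.148,.05); cv2.imwrite('pics/t5.png',cv2.resize(t['image'][230:290,105:175],(770,660)[0:2] and (700,600),interpolation=cv2.INTER_CUBIC))
```

```text
[0.55020861 0.3376015  0.18388096] [-3.13395064e+00 -2.87703118e-03 -8.24800495e-01] [ 0.43  0.6   1.24 -0.    1.29  2.83]
row 995 [0.0358 0.2071]
plate 66 [0.2124 0.2199]
carriage 295 [0.2389 0.2831]
block 563.7 320.7 17.0 14.5 long axis 48.7 z 0.1479
```

>>> carry_out(
  deltas=[
    [0,0,-1,0,0,-0.121,1],
    [0,0,-1,0,0,-0.121,1],
    [0,0,0,0,0,-0.121,1],
    [0,0,0,0,0,-0.121,1],
    [0,0,0,0,0,-0.121,1],
    [0,0,0,0,0,-0.121,1],
    [0,0,0,0,0,-0.121,1],
    [0,0,0,0,0,-0.121,1],
  ],
)

```text
time: 33.77
tool_pos: [0.5478, 0.3365, 0.1977]
tool_rot: [3.141, 0.002, 0.149]
contact_force: [0.7, 0.1, 1.0]
opening: 0.0918
grip_force: 0.0
```

>>> carry_out(
  deltas=[
    [0,0,0,0,0,-0.121,1],
    [0,0,0,0,0,-0.121,1],
    [0,0,0,0,0,-0.121,1],
    [0,0,0,0,0,-0.121,1],
    [0,0,0,0,0,-0.121,1],
    [0,0,0,0,0,-0.121,1],
    [0,0,0,0,0,-0.121,1],
    [0,0,0,0,0,-0.121,1],
  ],
)

```text
time: 34.43
tool_pos: [0.5478, 0.3366, 0.1977]
tool_rot: [-3.141, 0.001, 1.117]
contact_force: [0.3, -0.3, -0.3]
opening: 0.0915
grip_force: 0.0
```

>>> carry_out(
  deltas=[
    [0,0,0,0,0,-0.121,1],
    [0,0,0,0,0,-0.121,1],
    [0,0,0,0,0,-0.121,1],
    [0,0,0,0,0,-0.121,1],
    [0,0,0,0,0,-0.121,1],
    [0,0,0,0,0,-0.121,1],
    [0,0,0,0,0,-0.121,1],
    [0,0,0,0,0,-0.121,1],
  ],
)

```text
time: 35.1
tool_pos: [0.5477, 0.3366, 0.1977]
tool_rot: [-3.14, 0.0, 2.085]
contact_force: [-0.1, -1.1, 1.2]
opening: 0.0918
grip_force: 0.0
```

>>> carry_out(
  deltas=[
    [0,0,0,0,0,-0.121,1],
    [0,0,0,0,0,-0.116,1],
    [0,0,0,0,0,0,1],
    [0,0,0,0,0,0,1],
    [0,0,0,0,0,0,1],
    [0,0,0,0,0,0,1],
    [0,0,0,0,0,0,1],
    [0,0,0,0,0,0,1],
  ],
)

```text
time: 35.77
tool_pos: [0.5481, 0.3369, 0.1986]
tool_rot: [-3.141, 0.0, 2.315]
contact_force: [0.3, -0.5, -0.5]
opening: 0.0918
grip_force: 0.0
```

Run:
```python
from h import *
s=robot.observe(); print(s['tool_pos'],s['tool_rot'],s['qpos'].round(2))
c=cam('wrist'); cv2.imwrite('pics/w6.png',c['image']); near(c,.548,.337,.148,.05); np.savez('w6.npz',**c)
t=cam('top');row(t)
```

```text
[0.54806861 0.3369031  0.198646  ] [-3.14148810e+00  9.02302253e-05  2.31488060e+00] [ 0.43  0.59  1.22 -0.    1.33 -0.31]
block 548.1 338.1 16.0 60.9 long axis -47.0 z 0.1489
row 973 [0.0359 0.2069]
plate 70 [0.2122 0.2202]
carriage 306 [0.2392 0.2832]
```

View pics/w6.png

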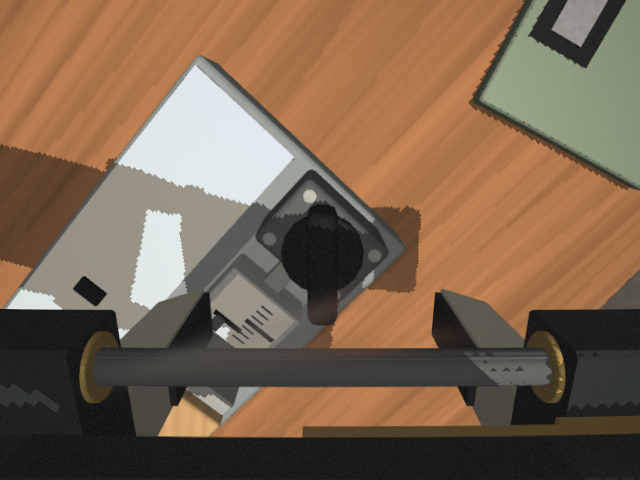

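The wrist view shows the jaws aligned with the bar at (322,265), with the scale partly visible at (250,315). I'll regrip and turn 1.2 rad, then measure the scale in close-up.

>>> carry_out(
  deltas=[
    [0,0,2,0,0,0,1],
    [0,0,2,0,0,0,1],
    [0,0,2,0,0,0,1],
    [0,0,1,0,0,0,1],
    [0,0,0,0,0,0,0.4],
    [0,0,0,0,0,0,0],
    [0,0,0,0,0,0,0],
    [0,0,0,0,0,0,0],
  ],
  force=40,
)

```text
time: 36.53
tool_pos: [0.5489, 0.3372, 0.1302]
tool_rot: [3.139, 0.001, 2.316]
contact_force: [0.3, -0.4, 0.3]
opening: 0.0697
grip_force: 0.0
```

>>> carry_out(
  deltas=[
    [0,0,0,0,0,0,0],
    [0,0,0,0,0,0,0],
    [0,0,0,0,0,0,0],
    [0,0,0,0,0,0,0],
    [0,0,0,0,0,0,0],
    [0,0,0,0,0,0,0],
    [0,0,0,0,0,0,0],
    [0,0,0,0,0,0,0],
  ],
)

```text
time: 37.2
tool_pos: [0.5481, 0.3369, 0.1286]
tool_rot: [-3.141, 0.0, 2.316]
contact_force: [-0.1, -0.3, 0.1]
opening: 0.0164
grip_force: 0.0
```

>>> carry_out(
  deltas=[
    [0,0,0,0,0,0,0],
    [0,0,0,0,0,0,0],
    [0,0,0,0,0,0,0],
    [0,0,0,0,0,0,0],
    [0,0,0,0,0,0.05,0],
    [0,0,0,0,0,0.1,0],
    [0,0,0,0,0,0.1,0],
    [0,0,0,0,0,0.1,0],
  ],
)

```text
time: 37.87
tool_pos: [0.5478, 0.3368, 0.1287]
tool_rot: [-3.141, 0.0, 1.961]
contact_force: [-1.5, 0.1, -0.3]
opening: 0.0158
grip_force: 40.0
```

>>> carry_out(
  deltas=[
    [0,0,0,0,0,0.12,0],
    [0,0,0,0,0,0.12,0],
    [0,0,0,0,0,0.12,0],
    [0,0,0,0,0,0.12,0],
    [0,0,0,0,0,0.12,0],
    [0,0,0,0,0,0.12,0],
    [0,0,0,0,0,0.1,0],
    [0,0,0,0,0,0,0],
  ],
)

```text
time: 38.53
tool_pos: [0.547, 0.3368, 0.1286]
tool_rot: [-3.14, 0.002, 1.143]
contact_force: [-4.5, -1.3, 2.7]
opening: 0.016
grip_force: 40.0
```

```bash
cat >> h.py <<'E'
def ortho(c,x0=.50,x1=.60,y0=.20,y1=.30,z=.0915,res=.0002):
    # columns: y increasing to the right, rows: x decreasing downward
    ys=np.arange(y0,y1,res); xs=np.arange(x1,x0,-res); Y,X=np.meshgrid(ys,xs)
    uv=proj(c,np.c_[X.ravel(),Y.ravel(),np.full(X.size,z)]).astype(np.float32).reshape(*X.shape,2)
    return cv2.remap(c['image'],uv[...,0],uv[...,1],cv2.INTER_LINEAR)
E
python3 - <<'E'
from h import *
s=robot.observe(); print(s['tool_pos'],s['tool_rot'],s['qpos'].round(2),s['torque'])
c=cam('wrist'); t=cam('top'); row(t)
im=np.vstack([ortho(x)[100:400] for x in (dict(np.load('w6.npz')),t)]); cv2.imwrite('pics/o1.png',im); print(im.shape)
cv2.imwrite('pics/w7.png',c['image']); np.savez('w7.npz',**c); np.savez('t7.npz',**t)
E
```

```text
[0.5470255  0.33675572 0.12862477] [-3.13988910e+00  1.70246298e-03  1.14258519e+00] [0.43 0.65 1.31 0.   1.18 0.86] [-0.17229697  0.67361024 -0.05579031]
row 990 [0.0356 0.2072]
plate 65 [0.2123 0.22  ]
carriage 303 [0.2332 0.2787]
(600, 500, 3)
```

View pics/o1.png

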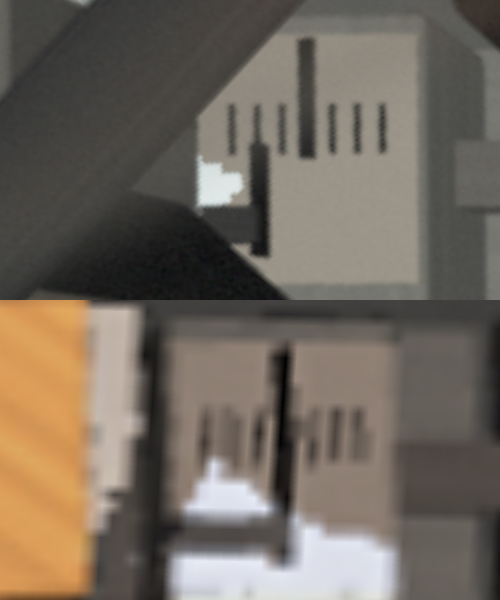

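The rectified strips show the pointer about 9 mm short of the mark before the turn (260 against 306 px, upper). It looks near the mark in the oblique top view now (284 against 281, lower), so I need the pointer's height to correct the parallax.

Run:
```python
from h import *
w=dict(np.load('w6.npz')); t=dict(np.load('t7.npz'))
for n,c in(('w6',w),('t7',t)):
    o=np.linalg.inv(c['W'])[:3,3]; print(n,'cam',o.round(3),'slope y',((.252-o[1])/(o[2]-.09)).round(3))
P=cloud(w)
for nm,col,rw in(('pointer',260,200),('pointer2',262,230),('arm',240,225),('scale',340,200),('scale2',300,250)):
    X=np.array([[.60-.0002*(rw+100),.20+.0002*col,.0915]]); uv=proj(w,X)[0].round().astype(int)
    print(nm,uv,P[uv[1]-1:uv[1]+2,uv[0]-1:uv[0]+2,2].round(4).ravel())
def dark(c,r0,r1,c0,c1):
    g=cv2.cvtColor(ortho(c),cv2.COLOR_BGR2GRAY)[r0:r1,c0:c1].astype(float).mean(0); wt=np.clip(np.median(g)-g-15,0,None); return c0+(wt*np.arange(len(wt))).sum()/wt.sum()
print('w6 mark',dark(w,145,195,292,322),'pointer',dark(w,260,290,250,275) )
print('t7 mark',dark(t,150,195,262,302),'pointer',dark(t,225,260,262,310))
g=cv2.cvtColor(ortho(t),cv2.COLOR_BGR2GRAY)
print(g[150:195,260:305:3].mean(0).astype(int));print(g[245:262,260:310:3].mean(0).astype(int))
```

```text
w6 cam [0.496 0.395 0.349] slope y -0.552
t7 cam [ 0.447 -0.042  1.043] slope y 0.308
pointer [227 321] [0.0968 0.0971 0.097  0.099  0.0976 0.0973 0.0983 0.0983 0.0982]
pointer2 [221 315] [0.0969 0.0969 0.0961 0.098  0.0976 0.0964 0.0986 0.0975 0.0973]
arm [218 320] [0.0995 0.0996 0.0992 0.0984 0.0999 0.0997 0.0984 0.1006 0.0997]
scale [242 305] [0.092  0.0925 0.092  0.091  0.0916 0.091  0.0912 0.0916 0.0921]
scale2 [223 304] [0.0909 0.0911 0.0915 0.0918 0.0915 0.0912 0.0914 0.0908 0.0911]
w6 mark 305.6588820250113 pointer nan
t7 mark 282.70491168741216 pointer 283.5567419158023
[134 133 117  99  81  60  42  24   9  32  67 102 129 131 132]
[ 86 106 125 129  95  62  27  20  23  26  32  62  91 120 128 110  91]<stdin>:10: RuntimeWarning: invalid value encountered in scalar divide
```

Solving both views together, the effective pointer height is about 3.8 mm and about 1.2 mm remains. The geometry (5.13 rad × 5 − 12 mm slack) gives 1.3 mm. I'll turn 0.25 rad more, release, and look from straight above.

>>> carry_out(
  deltas=[
    [0,0,0,0,0,0.08,0],
    [0,0,0,0,0,0.08,0],
    [0,0,0,0,0,0.06,0],
    [0,0,0,0,0,0.03,0],
    [0,0,0,0,0,0,0],
    [0,0,0,0,0,0,0],
    [0,0,0,0,0,0,0],
    [0,0,0,0,0,0,0],
  ],
)

```text
time: 39.3
tool_pos: [0.5468, 0.3369, 0.1286]
tool_rot: [-3.14, 0.002, 0.9]
contact_force: [-6.4, -0.7, 3.0]
opening: 0.0161
grip_force: 40.0
```

>>> carry_out(
  deltas=[
    [0,0,0,0,0,0,0.5],
    [0,0,0,0,0,0,1],
    [0,0,0,0,0,0,1],
    [0,0,0,0,0,0,1],
    [0,0,0,0,0,0,1],
    [0,0,-2,0,0,0,1],
    [0,0,-2.5,0,0,0,1],
    [0,0,-2.5,0,0,0,1],
  ],
)

```text
time: 39.97
tool_pos: [0.5479, 0.3367, 0.1989]
tool_rot: [-3.141, 0.001, 0.896]
contact_force: [0.1, 1.2, 0.2]
opening: 0.0642
grip_force: 0.0
```

Run:
```python
from h import *
s=robot.observe(); print(s['tool_pos'],s['tool_rot'],s['qpos'].round(2),s['time'])
c=cam('wrist'); Wi=np.linalg.inv(c['W']); T=R.from_euler('xyz',s['tool_rot']).as_matrix()
print('cam in tool',((Wi[:3,3]-s['tool_pos'])@T).round(3),'view dir in tool',(-Wi[:3,2]@T).round(3))
```

```text
[0.54788316 0.33667731 0.1988576 ] [-3.14101212e+00  1.48974764e-03  8.96131076e-01] [ 0.43  0.59  1.22 -0.    1.33  1.11] 39.9667
cam in tool [ 0.08   0.001 -0.151] view dir in tool [-0.293  0.001  0.956]
```

>>> carry_out(
  deltas=[
    [-2.6,2.03,-0.5,0,0,0,1],
    [-2.6,2.03,-0.5,0,0,0,1],
    [-2.6,2.03,-0.5,0,0,0,1],
    [-2.6,2.03,-0.5,0,0,0,1],
    [-2.6,2.03,0,0,0,0,1],
    [0,0,0,0,0,-0.112,1],
    [0,0,0,0,0,-0.112,1],
    [0,0,0,0,0,-0.112,1],
  ],
)

```text
time: 40.68
tool_pos: [0.5464, 0.1711, 0.2189]
tool_rot: [3.141, -0.0, 1.236]
contact_force: [-0.2, 0.8, -0.4]
opening: 0.0921
grip_force: 0.0
```

>>> carry_out(
  deltas=[
    [0,0,0,0,0,-0.112,1],
    [0,0,0,0,0,-0.112,1],
    [0,0,0,0,0,-0.112,1],
    [0,0,0,0,0,0,1],
    [0,0,0,0,0,0,1],
    [0,0,0,0,0,0,1],
    [0,0,0,0,0,0,1],
    [0,0,0,0,0,0,1],
  ],
)

```text
time: 41.35
tool_pos: [0.5461, 0.172, 0.2187]
tool_rot: [3.141, 0.0, 1.566]
contact_force: [0.3, 0.1, -0.5]
opening: 0.0917
grip_force: 0.0
```

Run:
```python
from h import *
s=robot.observe(); print(s['tool_pos'],s['tool_rot'],s['time'])
c=cam('wrist'); t=cam('top'); row(t); o=np.linalg.inv(c['W'])[:3,3]; print(o)
near(t,.546,.12,.125,.12)
np.savez('w8.npz',**c)
im=np.vstack([ortho(x)[100:400] for x in (c,t)]); cv2.imwrite('pics/o2.png',np.hstack([im,]))
```

```text
[0.54611884 0.17201266 0.21870954] [3.14144637e+00 7.10428413e-05 1.56644819e+00] 41.35
row 785 [0.0346 0.1933]
plate 0 
carriage 0 
[0.54801809 0.25100885 0.36927574]
block 546.7 114.4 161.7 61.2 long axis 89.6 z 0.125
```

View pics/o2.png

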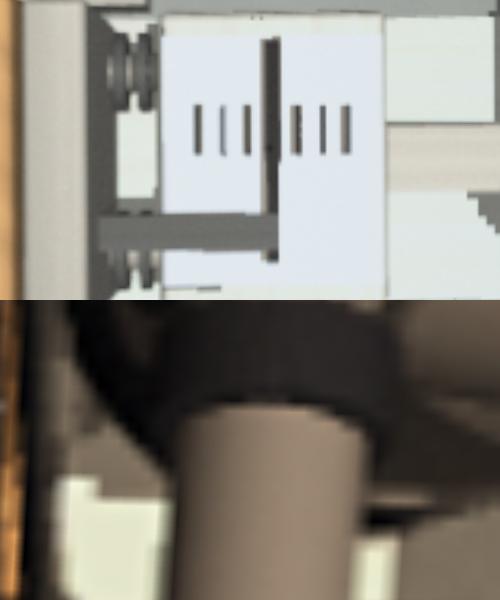

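From straight above, the pointer (col ≈270) stands on the mark (col ≈270). I'll check that numerically and measure the thermostat from the same picture.

Run:
```python
from h import *
c=dict(np.load('w8.npz')); g=cv2.cvtColor(ortho(c),cv2.COLOR_BGR2GRAY).astype(float)
for n,a,b in(('mark',145,195),('ptr',270,308),('ptr top',250,262),('foot',345,360)):
    p=g[a:b,250:295].mean(0); w=np.clip(200-p,0,None); print(n,250+(w*np.arange(45)).sum()/w.sum(), p[:: 3].astype(int))
cv2.imwrite('pics/w8.png',c['image'])
t=cam('top'); P=cloud(dict(np.load('top0.npz')))
m=(abs(P[...,2]-.087)<.004)&(abs(P[...,0]-.46)<.05)&(abs(P[...,1]-.08)<.06); q=P[m]; print(len(q),cv2.minAreaRect((q[:,:2]*1000).astype(np.float32)))
```

```text
mark 271.1883335356654 [231 230 231 208 148  95  62  57  57  72 142 228 230 231 230]
ptr 270.96817039251556 [231 231 231 216 166 136  84  61  60  93 226 230 230 230 230]
ptr top 271.56627390522334 [187 227 231 214 158 109  63  56  59  68 128 227 231 224 203]
foot 268.7218128886173 [180 181 182 177 147 134 100  83  81  97 227 230 230 230 230]
146 ((469.3697814941406, 54.034297943115234), (24.25395393371582, 99.77613830566406), 43.10395431518555)
```

>>> carry_out(
  deltas=[
    [-2.8,-2,0,0,0,0,1],
    [-2.8,-2,0,0,0,0,1],
    [-2.8,-2,0,0,0,0,1],
    [-2.8,-2,0,0,0,0,1],
    [0,0,0,0,0,-0.108,1],
    [0,0,0,0,0,-0.108,1],
    [0,0,0,0,0,-0.108,1],
    [0,0,0,0,0,-0.108,1],
  ],
)

```text
time: 42.17
tool_pos: [0.4658, 0.06, 0.219]
tool_rot: [3.141, 0.0, 2.004]
contact_force: [0.1, -0.1, 0.4]
opening: 0.0921
grip_force: 0.0
```

>>> carry_out(
  deltas=[
    [0,0,0,0,0,0,0.6],
    [0,0,0,0,0,0,0.6],
    [0,0,0,0,0,0,0.6],
    [0,0,0,0,0,0,0.6],
    [0,0,0,0,0,0,0.6],
    [0,0,0,0,0,0,0.6],
    [0,0,0,0,0,0,0.6],
    [0,0,0,0,0,0,0.6],
  ],
)

```text
time: 42.83
tool_pos: [0.4657, 0.0603, 0.2187]
tool_rot: [-3.142, 0.0, 1.999]
contact_force: [-0.1, 0.7, 0.0]
opening: 0.0552
grip_force: 0.0
```

Run:
```python
from h import *
s=robot.observe(); print(s['tool_pos'],s['tool_rot'],s['qpos'].round(2),s['time'])
c=cam('wrist'); np.savez('w9.npz',**c); near(c,.468,.056,.086,.045); near(c,.468,.056,.087,.035)
im=np.hstack([ortho(c,.41,.53,0,.12,z,.0003) for z in(.0515,.087)]); cv2.imwrite('pics/o3.png',im); print(im.shape)
```

```text
[0.46574909 0.06026405 0.21867787] [-3.14153620e+00  7.82668465e-05  1.99947590e+00] [-0.03  0.26  1.69 -0.    1.19 -0.46] 42.8333
block 451.1 73.1 15.8 44.4 long axis -65.5 z 0.0874
block 453.2 68.6 15.8 34.5 long axis -65.5 z 0.0874
(401, 800, 3)
```

View pics/o3.png

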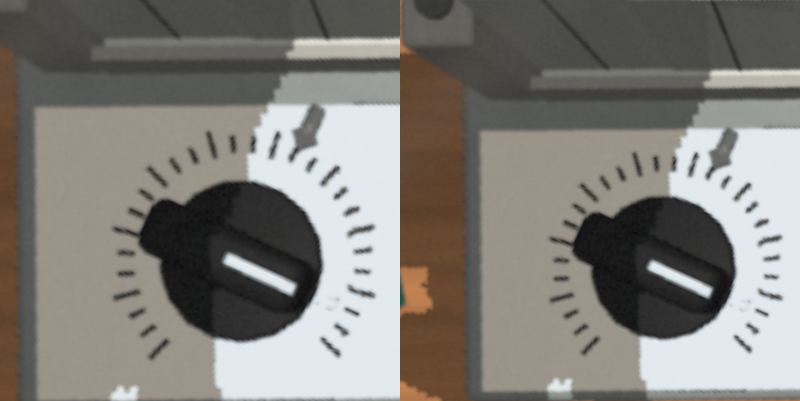

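The rectified dial shows the bar's white line pointing right-down (towards +y, −x) and the arrow marker at (297,152) in the left panel. I'll fit the tick ring for the axis and the marker angle.

Run:
```python
from h import *
from scipy.optimize import least_squares
c=dict(np.load('w9.npz')); P=cloud(c)
q=P[(abs(P[...,2]-.0515)<.004)&(abs(P[...,0]-.45)<.03)&(abs(P[...,1]-.115)<.02)]; zd=np.median(q[:,2]); print('deck z',zd)
near(c,.451,.0735,.0874,.035)
res=.0002; im=ortho(c,.39,.53,0,.14,zd,res); g=cv2.cvtColor(im,cv2.COLOR_BGR2GRAY)
b=cv2.morphologyEx(g,cv2.MORPH_BLACKHAT,np.ones((17,17),np.uint8)); m=(b>35).astype(np.uint8)
n,l,st,ce=cv2.connectedComponentsWithStats(m); pts=[]
for i in range(1,n):
    X=np.array([.53-res*ce[i,1],res*ce[i,0]]); r=np.hypot(*(X-[.451,.0735]))
    if 15<st[i,4]<250 and .03<r<.046: pts.append((*X,st[i,4]))
pts=np.array(pts); f=lambda p:np.hypot(pts[:,0]-p[0],pts[:,1]-p[1])-p[2]
s=least_squares(f,[.451,.0735,.037],loss='soft_l1',f_scale=.0005); print(s.x.round(4),len(pts),np.abs(f(s.x)).round(4))
cx=s.x[:2]; a=np.degrees(np.arctan2(pts[:,1]-cx[1],pts[:,0]-cx[0])); o=a.argsort(); print(a[o].round(1))
# arrow: grey-ish pixels outside ring
hs=g.astype(int); mm=np.zeros_like(g)
Y,X=np.meshgrid(np.arange(g.shape[1])*res,.53-np.arange(g.shape[0])*res); rr=np.hypot(X-cx[0],Y-cx[1]); th=np.degrees(np.arctan2(Y-cx[1],X-cx[0]))
sel=(rr>.039)&(rr<.056)&(th>15)&(th<40)&(g<150); k,l2,st2,ce2=cv2.connectedComponentsWithStats(sel.astype(np.uint8))
for i in range(1,k):
    if st2[i,4]>60:
        w=l2==i; yx=np.c_[X[w],Y[w]]; mu=yx.mean(0); v=np.linalg.svd(yx-mu,full_matrices=False)[2][0]
        print('blob',st2[i,4],mu.round(4),'angle',th[w].mean().round(2),'axis dir',np.degrees(np.arctan2(v[1],v[0])).round(1),rr[w].min().round(4),rr[w].max().round(4),'z',)
cv2.imwrite('pics/ar.png',im)
```

```text
deck z 0.05146267533471982
block 450.9 73.6 15.8 45.5 long axis -65.5 z 0.0874
[0.4514 0.0732 0.0357] 14 [0.006  0.0001 0.0001 0.0003 0.     0.0001 0.0002 0.0001 0.0002 0.
 0.0002 0.     0.0004 0.0094]
[-172.9 -125.4 -115.3  -95.4  -85.4  -65.5  -55.4  -35.5  -25.6   -5.5
    4.    20.8   94.4  114.7]
blob 1770 [0.4922 0.0928] angle 25.68 axis dir -158.1 0.039 0.0527 z
```

Run:
```python
from h import *
c=dict(np.load('w9.npz')); cx=np.array([.4514,.0732]); P=cloud(c)
d=P[...,:2]-cx; rr=np.hypot(d[...,0],d[...,1]); th=np.degrees(np.arctan2(d[...,1],d[...,0]))
g=cv2.cvtColor(c['image'],cv2.COLOR_BGR2GRAY)
w=(rr>.034)&(rr<.06)&(th>5)&(th<50)
print('z pct',np.percentile(P[...,2][w],[5,50,80,95,99]).round(4))
a=w&(P[...,2]>.0535)&(P[...,2]<.06)
print(a.sum(),np.median(P[...,2][a]),'mean angle',th[a].mean(),rr[a].min(),rr[a].max())
im=ortho(c,.47,.515,.07,.115,np.median(P[...,2][a]) if a.sum()>20 else .0535,.0001); 
v=np.zeros((450,900,3),np.uint8); v[:,:450]=im[:450,:450]
X=.515-.0001*np.arange(450)[:,None]; Y=.07+.0001*np.arange(450)[None]
g2=cv2.cvtColor(im[:450,:450],cv2.COLOR_BGR2GRAY); R2=np.hypot(X-cx[0],Y-cx[1]); T2=np.degrees(np.arctan2(Y-cx[1],X-cx[0]))
for r in np.arange(.036,.054,.0015):
    s=(abs(R2-r)<.0005)&(T2>12)&(T2<42); 
    bins=np.arange(12,42.1,1.5); print(round(r,4),[int(g2[s&(T2>=b)&(T2<b+1.5)].mean()) for b in bins[:-1]])
```

```text
z pct [0.0524 0.3005 0.312  0.3176 0.319 ]
145 0.05469562479331869 mean angle 22.82589634325326 0.03758249076206822 0.05992266168146281
0.036 [223, 163, 106, 196, 231, 231, 230, 206, 120, 110, 200, 229, 231, 224, 160, 86, 180, 230, 232, 231]
0.0375 [225, 158, 124, 200, 230, 231, 230, 216, 139, 87, 147, 213, 230, 230, 207, 152, 193, 228, 231, 231]
0.039 [229, 171, 90, 180, 228, 231, 227, 185, 117, 103, 99, 129, 200, 229, 231, 230, 231, 231, 231, 231]
0.0405 [231, 217, 200, 225, 231, 224, 178, 121, 104, 102, 102, 100, 114, 186, 229, 231, 231, 231, 231, 231]
0.042 [231, 231, 231, 231, 230, 211, 141, 105, 104, 107, 104, 105, 127, 187, 227, 231, 231, 231, 231, 231]
0.0435 [231, 231, 231, 231, 231, 230, 217, 149, 110, 118, 114, 119, 197, 230, 231, 231, 231, 231, 231, 231]
0.045 [231, 231, 231, 231, 231, 231, 225, 157, 107, 122, 114, 132, 214, 231, 231, 231, 231, 231, 231, 231]
0.0465 [230, 231, 232, 232, 231, 231, 227, 170, 102, 107, 107, 124, 215, 231, 231, 231, 232, 231, 231, 231]
0.048 [183, 199, 213, 224, 229, 231, 228, 172, 101, 106, 108, 149, 224, 231, 231, 231, 231, 231, 230, 231]
0.0495 [154, 156, 158, 165, 180, 201, 216, 160, 97, 104, 107, 161, 227, 231, 231, 231, 231, 231, 231, 231]
0.051 [154, 154, 154, 154, 154, 155, 161, 152, 109, 122, 137, 201, 231, 231, 231, 231, 231, 231, 231, 231]
0.0525 [143, 154, 154, 154, 153, 154, 155, 153, 150, 162, 194, 223, 230, 230, 231, 231, 231, 231, 231, 231]
0.054 [141, 154, 154, 154, 154, 154, 154, 154, 154, 154, 157, 171, 205, 229, 231, 231, 231, 231, 231, 231]
```

Fitted axis is (451.3,73.4) and the bar points 114.5°. The arrow is at about 26.5° after height correction, so it needs a 1.536 rad clockwise turn. The jaws are already aligned, so I'll move in at a height that keeps the gripper body above the mould tops.

>>> carry_out(
  deltas=[
    [0.9,-0.39,1,0,0,0,0.6],
    [0.9,-0.39,2,0,0,0,0.6],
    [0,0,2.5,0,0,0,0.6],
    [0,0,3,0,0,0,0.6],
    [0,0,2.5,0,0,0,0.6],
    [0,0,2,0,0,0,0.6],
    [0,0,1,0,0,0,0.6],
    [0,0,0.4,0,0,0,0.6],
  ],
  force=20,
)

```text
time: 43.55
tool_pos: [0.4501, 0.0734, 0.073]
tool_rot: [-3.139, -0.001, 2.0]
contact_force: [-0.3, 0.4, -0.2]
opening: 0.0554
grip_force: 0.0
```

>>> carry_out(
  deltas=[
    [0,0,0,0,0,0,0.5],
    [0,0,0,0,0,0,0.3],
    [0,0,0,0,0,0,0],
    [0,0,0,0,0,0,0],
    [0,0,0,0,0,0,0],
    [0,0,0,0,0,0,0],
    [0,0,0,0,0,0,0],
    [0,0,0,0,0,0,0],
  ],
  force=20,
)

```text
time: 44.22
tool_pos: [0.4504, 0.073, 0.0751]
tool_rot: [-3.14, 0.0, 2.0]
contact_force: [-4.0, -3.1, 6.3]
opening: 0.0159
grip_force: 20.0
```

>>> carry_out(
  deltas=[
    [0,0,0,0,0,0,0],
    [0,0,0,0,0,0,0],
    [0,0,0,0,0,0,0],
    [0,0,0,0,0,0,0],
    [0,0,0,0,0,0,0],
    [0,0,0,0,0,0,0],
    [0,0,0,0,0,0,0],
    [0,0,0,0,0,0,0],
  ],
)

```text
time: 44.88
tool_pos: [0.4504, 0.073, 0.075]
tool_rot: [-3.14, 0.0, 2.0]
contact_force: [-3.8, -3.3, 5.8]
opening: 0.0159
grip_force: 20.0
```

Turn 1.535 rad: 13 rows of about 0.118.

>>> carry_out(
  deltas=[
    [0,0,0,0,0,0.118,0],
    [0,0,0,0,0,0.118,0],
    [0,0,0,0,0,0.118,0],
    [0,0,0,0,0,0.118,0],
    [0,0,0,0,0,0.118,0],
    [0,0,0,0,0,0.118,0],
    [0,0,0,0,0,0.118,0],
    [0,0,0,0,0,0.118,0],
  ],
)

```text
time: 45.55
tool_pos: [0.4498, 0.073, 0.0751]
tool_rot: [-3.14, 0.002, 1.05]
contact_force: [-6.2, -2.5, 8.5]
opening: 0.0159
grip_force: 20.0
```

>>> carry_out(
  deltas=[
    [0,0,0,0,0,0.118,0],
    [0,0,0,0,0,0.118,0],
    [0,0,0,0,0,0.118,0],
    [0,0,0,0,0,0.118,0],
    [0,0,0,0,0,0.12,0],
    [0,0,0,0,0,0,0],
    [0,0,0,0,0,0,0],
    [0,0,0,0,0,0,0],
  ],
)

```text
time: 46.22
tool_pos: [0.4495, 0.0733, 0.0751]
tool_rot: [-3.14, 0.003, 0.464]
contact_force: [-6.7, -1.2, 9.0]
opening: 0.0161
grip_force: 20.0
```

>>> carry_out(
  deltas=[
    [0,0,0,0,0,0,0.3],
    [0,0,0,0,0,0,0.6],
    [0,0,0,0,0,0,0.6],
    [0,0,0,0,0,0,0.6],
    [0,0,-3,0,0,0,0.6],
    [0,0,-4,0,0,0,0.6],
    [0,0,-4,0,0,0,0.6],
    [0,0,-3,0,0,0,0.6],
  ],
)

```text
time: 46.88
tool_pos: [0.4517, 0.0734, 0.2177]
tool_rot: [3.14, -0.002, 0.464]
contact_force: [1.8, 0.2, 0.5]
opening: 0.0548
grip_force: 0.0
```

>>> carry_out(
  deltas=[
    [-1.5,0,0,0,0,0,0.6],
    [-1.5,0,0,0,0,0,0.6],
    [0,0,0,0,0,0,0.6],
    [0,0,0,0,0,0,0.6],
    [0,0,0,0,0,0,0.6],
    [0,0,0,0,0,0,0.6],
    [0,0,0,0,0,0,0.6],
    [0,0,0,0,0,0,0.6],
  ],
)

```text
time: 47.55
tool_pos: [0.4246, 0.0601, 0.2144]
tool_rot: [-3.141, 0.0, 0.464]
contact_force: [0.9, 0.3, -0.3]
opening: 0.055
grip_force: 0.0
```

Run:
```python
from h import *
s=robot.observe(); print(s['tool_pos'],s['tool_rot'],s['time'])
c=cam('wrist'); np.savez('w10.npz',**c); near(c,.451,.0735,.0874,.035); print(np.linalg.inv(c['W'])[:3,3].round(3))
cx=np.array([.4514,.0732]); g2=cv2.cvtColor(ortho(c,.47,.515,.07,.115,.0547,.0001)[:450,:450],cv2.COLOR_BGR2GRAY)
X=.515-.0001*np.arange(450)[:,None]; Y=.07+.0001*np.arange(450)[None]; R2=np.hypot(X-cx[0],Y-cx[1]); T2=np.degrees(np.arctan2(Y-cx[1],X-cx[0]))
for r in (.0405,.042,.045,.048,.051):
    q=(abs(R2-r)<.0005)&(T2>12)&(T2<42); print(r,[int(g2[q&(T2>=b)&(T2<b+1.5)].mean()) for b in np.arange(12,42,1.5)])
im=np.hstack([ortho(c,.41,.53,0,.12,z,.0003) for z in(.0547,.087)]); cv2.imwrite('pics/o4.png',im)
```

```text
[0.42464472 0.06010129 0.2143858 ] [-3.14137632e+00  4.40463175e-04  4.63987056e-01] 47.55
block 451.4 73.6 45.5 15.7 long axis 27.0 z 0.0874
[0.497 0.095 0.365]
0.0405 [222, 181, 200, 229, 231, 220, 166, 117, 110, 109, 110, 128, 189, 226, 231, 231, 231, 231, 231, 231]
0.042 [231, 230, 230, 231, 230, 212, 129, 109, 110, 114, 115, 116, 163, 220, 230, 231, 231, 231, 231, 231]
0.045 [231, 231, 231, 230, 231, 230, 213, 120, 108, 110, 108, 174, 230, 230, 231, 231, 231, 231, 231, 230]
0.048 [213, 223, 228, 230, 231, 230, 224, 141, 100, 109, 110, 186, 230, 230, 231, 231, 231, 231, 231, 231]
0.051 [153, 153, 153, 152, 153, 162, 182, 174, 122, 118, 143, 213, 230, 230, 230, 231, 231, 231, 231, 230]
```

View pics/o4.png

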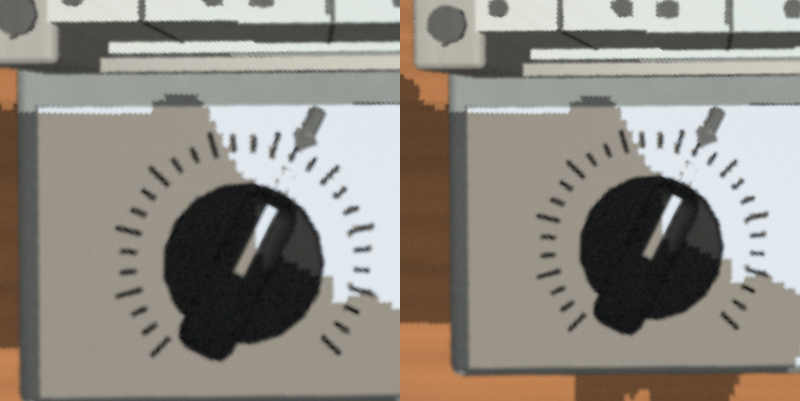

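The thermostat line (27°) meets the arrow (26–26.5°). A last check of the row and pointer, with the arm drawn aside.

>>> carry_out(
  deltas=[
    [-1,3.9,-1,0,0,0,1],
    [-1,3.9,-1,0,0,0,1],
    [-1,3.9,-1,0,0,0,1],
    [-1,3.9,0,0,0,0,1],
    [-1,3.9,0,0,0,0,1],
    [-1,3.9,0,0,0,0,1],
    [0,0,0,0,0,0,1],
    [0,0,0,0,0,0,1],
  ],
)

```text
time: 48.27
tool_pos: [0.4754, -0.1778, 0.244]
tool_rot: [-3.141, 0.001, 0.46]
contact_force: [-0.3, 0.4, -0.4]
opening: 0.0918
grip_force: 0.0
```

Run:
```python
from h import *
s=robot.observe(); print(s['tool_pos'],s['time'],s['contact_force'])
t=cam('top'); row(t); near(t,.546,.12,.125,.12); near(t,.548,.337,.148,.05)
for b in blocks(t): print(*b)
cv2.imwrite('pics/fin.png',np.vstack([cv2.resize(t['image'][220:345,105:390],(684,300)),cv2.resize(ortho(t)[100:400],(684,290))]))
```

```text
[ 0.47535744 -0.1778353   0.24395522] 48.2667 [-0.27125622  0.39048058 -0.40854903]
row 1005 [0.036  0.2069]
plate 67 [0.2123 0.2202]
carriage 294 [0.2322 0.2773]
block 546.6 115.5 189.1 61.1 long axis 89.8 z 0.125
block 547.6 337.9 61.6 17.2 long axis 51.4 z 0.1484
[676.3 -74.6] [44.3 59.9] -87.2 [ 14 228 212] [318 206]
[453.1 -69. ] [59.8 44.2] 78.3 [ 85 191 173] [314 307]
[ 424.7 -483.2] [60.6 37.1] 3.9 [ 86 216 146] [501 320]
```

View pics/fin.png

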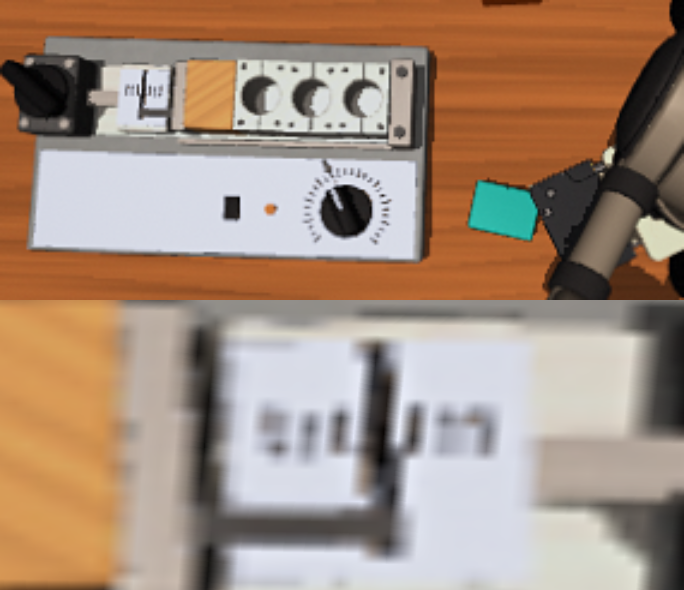

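The final view shows three moulds and the filler clamped against the stop. Pointer and mark are level after allowing for parallax, and the thermostat points at its marker. One cream patch at (660,238) needs checking first.

Run:
```python
from h import *
P=cloud(cam('top')); print(P[316:323:3,376:386:3].round(3).reshape(-1,3))
S=cloud(cam('side')).reshape(-1,3); q=S[(abs(S[:,2]-.055)<.02)&(abs(S[:,0]-.41)<.04)&(S[:,1]>-.22)&(S[:,1]<-.14)]; print(len(q))
```

```text
[[ 0.44  -0.147  0.403]
 [ 0.44  -0.152  0.402]
 [ 0.44  -0.156  0.403]
 [ 0.44  -0.16   0.402]
 [ 0.435 -0.147  0.403]
 [ 0.435 -0.151  0.403]
 [ 0.435 -0.156  0.401]
 [ 0.435 -0.16   0.402]
 [ 0.431 -0.147  0.403]
 [ 0.431 -0.152  0.403]
 [ 0.431 -0.156  0.402]
 [ 0.431 -0.161  0.401]]
0
```

The patch is part of the robot's wrist (z = 0.40), so I'm handing in.

```bash
python3 -c "
from cell import robot
print(robot.hand_in())"
```

```text
the job is handed in; nothing more can be done
None
```

The job is handed in: all three moulds present and one beech filler stand clamped in the row, the tension pointer is on its mark to about 0.3 mm, and the thermostat, turned last, is within about 1° of its marker.

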